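# Clear the offcuts from under the carver's tool shelf

## Robot

A 6-joint arm with a two-finger parallel gripper is mounted at the origin on the work surface. World frame = base frame: x ahead of the robot, y to its left, z up, the work surface at z = 0. Lengths are in mm, angles in rad, forces in N, time in s.
With the tool pointing down it reaches from about 375 to 925 mm from the base axis. Payload 5.7 kg.
Tool frame: the origin (TCP) lies midway between the tips of the shut fingers; the grasp point (between the pads) lies 19 mm behind it; z points along the fingers, y is the line along which they close (so a half turn about z gives the same grasp; the last joint's range is limited). The gripper opens to 85 mm and grips with 20 to 120 N. Pads are 22 mm wide; open, the fingers measure 114 mm over their backs; the gripper's body (76 mm by 85 mm) begins 54 mm behind the grasp point. The pads swing forward as they close: fully open they stand 13 mm farther back than shut.
Start: joints at [1.159, 0.359, 1.51, -0, 1.272, -0.115], TCP at [175.468, 573.733, 196.867] pointing down, gripper open.
Joint ranges: [-2.97, 2.97], [-1.01, 2.36], [0.21, 2.38], [-0.96, 4.11], [0.2, 2.71], [-2.98, 2.98]. Speed limits (rad/s): [2.39, 2.39, 3.14, 3.14, 3.14, 3.14].

## Interface

Orientations are given as a rotation vector (axis times angle).
In Python, from cell import status, eyes, arm, finder gives the robot as it stands. The module is installed in compiled form; this text tells all that it offers.
- The arm moves only by the tool apply_moves, never from a script. Its argument "moves" is a list of rows, each a list of 3 entries, a list of its own where there are three numbers: the shift along the tool's x, y, z normalised to -1 to 1, where 1 is 50 mm, then the turn, a rotation vector about the tool's x, y, z normalised to -1 to 1, where 1 is 45 degrees, then the opening, from 0 (shut) to 1 (fully open). A call has 1 to 5 rows; each row shifts and turns the commanded pose from where the row before left it, along the tool's axes as they then stand; what a row does not reach is not made up. A row lasts 1/10 s, in which the tool goes at most 50 mm and 8.59 degrees, less where a joint would pass 70% of its speed; a pose out of reach is approached as far as the arm can. A call with a number of a shift or a turn outside -1 to 1 is refused whole. A call with a gripper value outside its range is refused whole. The fingers move at their own pace and stop on an object; "newtons" is the grip in N (left out, the last holds). Time passes only in rows, so rows that do not move let the fingers close. It gives the time, the measured TCP pose, the force, the opening and the grip force at its end, in the units of the state.
- status.sense(): the state, without advancing time (a new reading comes with each control period).
- eyes.read_camera(name): name is "scene" or "top" or "wrist"; returns a dict with "color" (420x560x3 uint8, red, green, blue), "z_map" (420x560 float32, mm along the optical axis (not along the pixel's ray), 0 where there is no reading), "camera_matrix" (3x3 intrinsics, pixels), "R" (3x3) and "t" (3): a world point X has camera coordinates R X + t. Camera axes: x right, y down, z forward; pixel columns grow to the right and rows downward; lengths in mm; the calibration is good to about 2 mm. A picture is of the moment at which its call begins.
- arm.finish_job(): hands the job in; it is judged then, once.
Trained networks look in a picture, given as the dict that the camera call returned (one of the last four; its "shot" number tells which), for a name from the list of things; names that differ only in an ending like _2 or _b are one class to them, and where a whole thing is asked for, a point or a joint stands for the part that bears it (a point fixed in the world has none). Each returns a list of dicts, best first, with "score" (0 to 1); they miss things now and then, are a little off and sometimes report something else, mostly with a low value. They report only what shows in the picture. A call takes as long as a camera call. They do not tell look-alikes from the thing itself.
- finder.recognise(thing, picture): "xyz" ([x, y, z] in mm, in world coordinates, good to about 4 mm: the middle of the surface that is visible of it).
- finder.spot_point(thing, picture): "xyz" ([x, y, z] in mm, in world coordinates, good to about 4 mm: a listed point, or the origin of a listed thing).
The state is a dict: "time": time; "joint_positions": joint angles; "qvel": joint speeds; "tau": joint torques, N m; "ee_pos": TCP position; "orientation": TCP orientation; "ft_force": force on the tool from outside, world axes, zero at the start; "torque": the same for the moment, N m; "width": finger opening in mm; "gripper_force": force on a finger pad.
Only numpy, scipy, OpenCV 4.12 (cv2) and the standard library are available. Lean on these libraries where they do the work, as an engineer would, in place of code of your own. Each camera call takes 0.05 s, during which the arm holds its last target. There are 200 camera calls.

## Task

Two sawn wooden offcuts have slid under the front edge of the low tool shelf on the carving bench. They are too long to pinch end to end and the shelf is in the way from straight above; get them out from under it and put both in the blue scrap bin. Do not knock against the shelf with the arm, and leave the brush, the tin and the fretwork panel where they are.

Things in the scene. Friction and masses are not known exactly. Their poses are not given: they have to be found in the camera images.
- shelf: low dark wooden shelf fixed on the bench: level plank 120 mm deep (x), 460 mm wide (y), 20 mm thick, underside 260 mm above the bench; chisels on it reach 305 mm. End boards 110 mm deep and 22 mm thick, centred 215 mm to either side; front and back open. Origin: on the bench under the plank's centre, z up; the front edge, towards the robot, lies 60 mm from it along -x
- billet: pale rectangular wooden offcut with a dark saw line round it, 40 mm (x) by 105 mm (y) by 28 mm (z), about 75 g; origin at the centre of its underside
- rebate: plywood-coloured stepped wooden offcut, 42 mm (x) by 105 mm (y), 30 mm high over the 28 mm nearest its -x side and 15 mm high over the other 14 mm (a rebate along its +x side), about 70 g; origin at the centre of its underside
- bin: blue plastic scrap bin, an open box fixed on the bench, 240 mm (x) by 200 mm (y) by 120 mm high outside, walls and floor 5 mm; origin at the centre of its underside. It may stand left or right of the work
- brush: bystander: bench brush with a pale wooden back 200 mm (x) by 45 mm (y) and stiff blue tufts, lying tufts down, 50 mm high; origin on the bench under the middle of its back
- tin: bystander: closed metal can with a yellow band, 72 mm in diameter and 100 mm high, standing upright; origin at the centre of its underside
- panel: bystander: pale pierced wooden fretwork panel, 115 mm square and 10 mm thick, lying flat; origin at the centre of its underside
Things that resemble listed ones, but are neither listed nor needed, are in the scene too. What is shaped like the rebate but turquoise is not meant. What is shaped like the billet but grey is not meant.

How it is judged (in metres and radians):
At the end, for the whole second after the job is handed in: both offcuts lie at rest in the scrap bin: each one's origin is within the bin's inner walls (115 mm of its centre along x, 95 mm along y) and no higher than 95 mm above the bin's underside; brush, tin and panel are within 30 mm of where they stood, and the tin is upright (x of billet in the frame of bin between -0.115 and 0.115 m and y of billet in the frame of bin between -0.095 and 0.095 m and z of each of billet, rebate in the frame of bin below 0.095 m and linear speed of each of billet, rebate below 0.02 m/s and x of rebate in the frame of bin between -0.115 and 0.115 m and y of rebate in the frame of bin between -0.095 and 0.095 m and distance of each of brush, tin, panel from where it was at the start of the episode below 0.03 m and angle between tin's own z axis and vertical below 0.3 rad); the robot touches nothing.
It fails at once if the shelf is knocked: the robot presses on it with more than 15 N (contact force between any of the arm, the fingers and shelf above 15 N).
It fails at once if the brush, the tin or the panel is moved by more than 30 mm, or the tin is tipped over (distance of any of brush, tin, panel from where it was at the start of the episode above 0.03 m or angle between tin's own z axis and vertical above 0.5 rad).
It also fails if it takes over 72 s, if anything falls off the work surface, if the arm or the gripper's body presses on something with over 40 N, if the wrist force passes 120 N, or if a joint passes its speed limit or range.

## Working session

There is one attempt and no reset: what is moved stays moved. The work goes in short steps, Python scripts to look and compute and a tool call to move; the robot and the scene stay as the last step left them, time stands still between calls to the robot, and variables do not carry over. Pictures are saved under pics/ and viewed, at most 10 in all, crops included, and the job is handed in when it is done.

Besides the shell and the picture viewer there is one more tool, called after "Emit:" as name([rows], argument=value, ...), one row to a line, values as JSON. apply_moves: Moves the arm, as the interface text tells. Scaled input: -1 to 1 covers 50 mm each way for a shift and 45 degrees each way for a turn. Its arguments: {"type":"object","properties":{"moves":{"type":"array","items":{"type":"array"}},"newtons":{"type":"number"}},"required":["moves"]}

```bash
mkdir -p pics
cat > h.py <<'E'
import numpy as np,cv2
from cell import status,eyes,arm,finder
def cloud(p):
    z=p["z_map"];K=p["camera_matrix"];v,u=np.indices(z.shape)
    c=np.stack([(u-K[0,2])*z/K[0,0],(v-K[1,2])*z/K[1,1],z],-1)
    w=(c-p["t"])@p["R"]; w[z==0]=np.nan
    return w
def save(n,im): cv2.imwrite("pics/"+n,cv2.cvtColor(im,cv2.COLOR_RGB2BGR))
E
python3 - <<'E'
from h import *
a=[]
for n in("scene","top"):
    p=eyes.read_camera(n);a.append(p["color"]);np.savez("%s.npz"%n,**{k:p[k] for k in("color","z_map","camera_matrix","R","t")})
    print(n,"campos",np.round(-p["R"].T@p["t"]))
    for o in("shelf","billet","rebate","bin","brush","tin","panel"):
        print(o,[(np.round(d["xyz"]).astype(int).tolist(),round(d["score"],2)) for d in finder.spot_point(o,p)])
    K=p["camera_matrix"]
save("s.png",a[0]);save("t.png",a[1])
s=status.sense();print(s["time"],s["orientation"],s["width"])
E
```

```text
scene campos [1097.  584.  924.]
shelf [([562, 90, 1], 0.41)]
billet [([556, -76, -1], 0.79), ([336, 116, -4], 0.59)]
rebate [([488, 222, 2], 0.55), ([562, 89, 2], 0.46)]
bin []
brush [([413, 367, -1], 0.79)]
tin [([678, -349, 3], 0.85)]
panel [([655, 344, 1], 0.65)]
top campos [ 324.  -15. 1034.]
shelf []
billet [([335, 117, -3], 0.91), ([561, -81, 1], 0.56)]
rebate [([564, 89, -2], 0.58)]
bin [([435, -340, 0], 0.91)]
brush [([409, 362, -4], 0.59)]
tin [([674, -351, 2], 0.7)]
panel [([655, 349, -1], 0.85)]
0.8 [-4.64489949e-01 -3.10704582e+00  1.13070949e-04] 85.71971043546286
```

View pics/s.png

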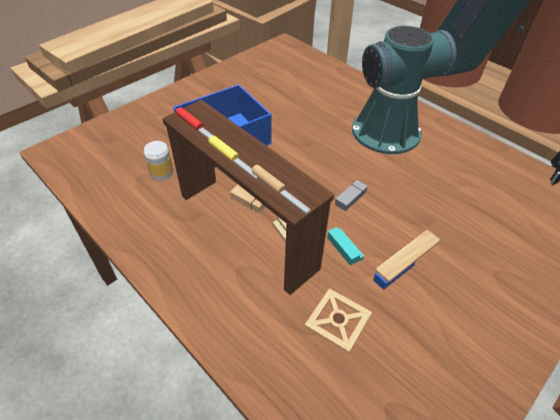

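View pics/t.png

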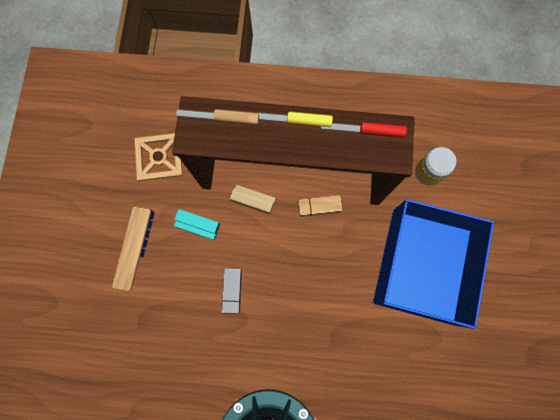

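The top view shows the turquoise look-alike at (196,224) and the grey one at (231,290). The plywood-coloured stepped offcut at (253,199) is the rebate, and the pale one with a saw line at (320,206) is the billet. Next I'll measure their exact poses and the shelf, and confirm in an enlarged crop.

Run:
```python
from h import *
t=dict(np.load("top.npz"));w=cloud(t)
z=w[...,2]
def rect(m,name):
    P=w[m][:,:2].astype(np.float32); r=cv2.minAreaRect(P); b=cv2.boxPoints(r)
    print(name,m.sum(),np.round(r[0]),np.round(r[1]),round(r[2],1),b.round().tolist(),"z",np.round(np.nanpercentile(w[m][:,2],[5,50,95])))
v,u=np.indices(z.shape)
rect((z>270)&(z<290)&(v<200)&(u>150)&(u<440),"plank")
def box(a,b,c,d): return (u>a)&(u<b)&(v>c)&(v<d)
reb=box(220,285,180,222);bil=box(292,352,188,222)
rect(reb&(z>8)&(z<45),"reb all");rect(reb&(z>24)&(z<40),"reb top");rect(reb&(z>10)&(z<19),"reb step")
rect(bil&(z>22)&(z<40),"bil top")
rect(box(370,500,190,335)&(z>110)&(z<130),"bin rim")
rect(box(140,230,150,195)&(z>20)&(z<250),"endL");rect(box(365,415,165,210)&(z>20)&(z<250),"endR")
rect(box(165,225,200,245)&(z>8)&(z<40),"turq");rect(box(210,250,260,320)&(z>8)&(z<40),"grey")
s=t["color"]
save("c.png",cv2.resize(s[140:260,160:360],(800,480),interpolation=cv2.INTER_CUBIC))
s=dict(np.load("scene.npz"))
w=cloud(s);z=w[...,2];v,u=np.indices(z.shape)
rect((z>270)&(z<285)&(v<225)&(v>95)&(u>155)&(u<340),"plank scene")
```

```text
plank 12646 [634.  -5.] [461. 121.] 89.4 [[571.0, -234.0], [693.0, -236.0], [697.0, 225.0], [576.0, 226.0]] z [277. 279. 285.]
reb all 711 [563.  88.] [105.  43.] 75.5 [[529.0, 42.0], [570.0, 31.0], [597.0, 134.0], [555.0, 144.0]] z [12. 28. 32.]
reb top 483 [556.  89.] [105.  29.] 75.7 [[529.0, 42.0], [558.0, 35.0], [584.0, 137.0], [555.0, 144.0]] z [26. 29. 32.]
reb step 206 [563.  88.] [105.  43.] 75.5 [[529.0, 42.0], [570.0, 31.0], [597.0, 133.0], [555.0, 144.0]] z [12. 15. 18.]
bil top 676 [559. -81.] [ 41. 105.] 11.4 [[528.0, -33.0], [549.0, -137.0], [589.0, -128.0], [569.0, -25.0]] z [24. 28. 31.]
bin rim 1299 [ 439. -315.] [261. 243.] 79.4 [[295.0, -421.0], [534.0, -466.0], [582.0, -209.0], [343.0, -164.0]] z [111. 119. 122.]
endL 619 [613. 200.] [22. 72.] 71.1 [[575.0, 201.0], [643.0, 178.0], [650.0, 199.0], [582.0, 222.0]] z [ 30. 119. 230.]
endR 741 [ 585. -236.] [128.  51.] 44.6 [[521.0, -263.0], [557.0, -300.0], [649.0, -209.0], [612.0, -173.0]] z [ 32. 113. 227.]
turq 765 [485. 221.] [107.  42.] 76.3 [[452.0, 174.0], [493.0, 164.0], [519.0, 268.0], [478.0, 278.0]] z [12. 28. 32.]
grey 791 [334. 115.] [105.  41.] 3.2 [[280.0, 133.0], [283.0, 92.0], [387.0, 98.0], [385.0, 139.0]] z [23. 27. 30.]
plank scene 6424 [634.  -2.] [460. 123.] 89.4 [[570.0, -231.0], [693.0, -233.0], [698.0, 228.0], [575.0, 229.0]] z [276. 281. 283.]
```

View pics/c.png

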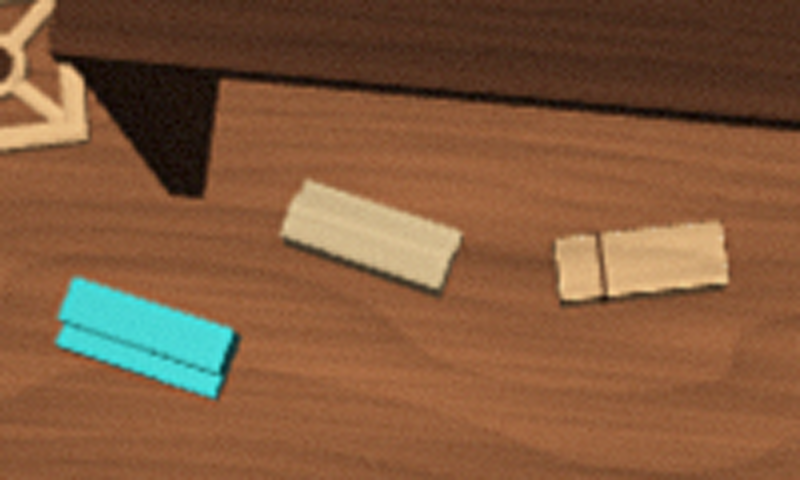

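The crop confirms it: the plain stepped piece at (370,237) is the rebate and the pale piece with a saw line at (640,262) is the billet. The turquoise piece is the look-alike. Both offcuts measure true to size and their back halves lie under the plank edge (x≈573). I'll hook each from behind with a tilted gripper, draw it out, then grip it vertically.

```bash
cat >> h.py <<'E'
from scipy.spatial.transform import Rotation as Ro
def pose(pos,psi,th=0):
    p,t=np.radians([psi,th]);y=np.array([np.cos(p),np.sin(p),0]);h=np.array([np.sin(p),-np.cos(p),0])
    z=h*np.sin(t)-np.array([0,0,np.cos(t)]);return np.array(pos,float),np.stack([np.cross(y,z),y,z],1)
def plan(ways,start=None,op=1,step=40,deg=8):
    if start is None:
        s=status.sense();start=(np.array(s["ee_pos"]),Ro.from_rotvec(s["orientation"]).as_matrix())
    p,R=start
    for q,Q in ways:
        rv=Ro.from_matrix(R.T@Q).as_rotvec();n=int(max(1,np.ceil(np.linalg.norm(q-p)/step-1e-6),np.ceil(np.degrees(np.linalg.norm(rv))/deg-.05)))
        d=(q-p)/n
        for i in range(n):
            sh=np.round(R.T@d/50,2);tr=np.round(rv/n/(np.pi/4),2)
            print([(sh+0).tolist(),(tr+0).tolist(),op])
            p=p+R@sh*50;R=R@Ro.from_rotvec(tr*np.pi/4).as_matrix()
        print('--',p.round(1))
E
python3 - <<'E'
from h import *
t=dict(np.load("top.npz"));K=t["camera_matrix"];R=t["R"];C=-R.T@t["t"]
px=np.array([[406,201],[493,221],[476,327],[375,304]]);d=np.c_[(px-K[[0,1],[2,2]])/K[[0,1],[0,1]],np.ones(4)]@R
X=C+d*((120-C[2])/d[:,2])[:,None];print(X.round(),X.mean(0))
h=np.array([.969,-.247,0]);c=np.array([563,88,0])
plan([pose(c-90*h+[0,0,140],75.7,38),pose(c-10*h+[0,0,48],75.7,38),pose(c+55*h+[0,0,48],75.7,38),pose(c+55*h+[0,0,11],75.7,38),pose(c-65*h+[0,0,11],75.7,38)],op=.4)
E
```

```text
[[ 562. -267.  120.]
 [ 533. -461.  120.]
 [ 300. -421.  120.]
 [ 330. -207.  120.]] [ 431.21323029 -338.92001246  120.        ]
[[-0.6, -0.51, 0.08], [0.0, -0.06, 0.0], 0.4]
[[-0.6, -0.51, 0.11], [0.0, -0.06, 0.0], 0.4]
[[-0.59, -0.51, 0.14], [0.0, -0.06, 0.0], 0.4]
[[-0.59, -0.51, 0.17], [0.0, -0.06, 0.0], 0.4]
[[-0.58, -0.51, 0.19], [0.0, -0.06, 0.0], 0.4]
[[-0.57, -0.51, 0.22], [0.0, -0.06, 0.0], 0.4]
[[-0.56, -0.51, 0.25], [0.0, -0.06, 0.0], 0.4]
[[-0.55, -0.51, 0.27], [0.0, -0.06, 0.0], 0.4]
[[-0.53, -0.51, 0.3], [0.0, -0.06, 0.0], 0.4]
[[-0.52, -0.51, 0.32], [0.0, -0.06, 0.0], 0.4]
[[-0.5, -0.51, 0.35], [0.0, -0.06, 0.0], 0.4]
[[-0.48, -0.51, 0.37], [0.0, -0.06, 0.0], 0.4]
[[-0.47, -0.51, 0.39], [0.0, -0.06, 0.0], 0.4]
[[-0.45, -0.51, 0.41], [0.0, -0.06, 0.0], 0.4]
-- [475.7 108.6 140.2]
[[-0.03, 0.03, 0.61], [-0.01, 0.0, -0.01], 0.4]
[[-0.03, 0.02, 0.61], [-0.01, 0.0, -0.01], 0.4]
[[-0.03, 0.02, 0.61], [-0.01, 0.0, -0.01], 0.4]
[[-0.03, 0.01, 0.61], [-0.01, 0.0, -0.01], 0.4]
-- [553.3  90.6  47.5]
[[-0.52, 0.0, 0.39], [0.0, 0.0, 0.0], 0.4]
[[-0.52, 0.0, 0.39], [0.0, 0.0, 0.0], 0.4]
-- [616.2  74.4  48.5]
[[0.46, 0.0, 0.59], [0.0, 0.0, -0.01], 0.4]
-- [616.2  74.6  11.1]
[[0.63, 0.0, -0.49], [0.0, 0.0, 0.0], 0.4]
[[0.63, 0.0, -0.49], [0.0, 0.0, 0.0], 0.4]
[[0.63, 0.0, -0.49], [0.0, 0.0, 0.0], 0.4]
-- [500.1 103.8  11.3]
```

Emit:
apply_moves([
  [[-0.6,-0.51,0.08],[0,-0.06,0],0.4],
  [[-0.6,-0.51,0.11],[0,-0.06,0],0.4],
  [[-0.59,-0.51,0.14],[0,-0.06,0],0.4],
  [[-0.59,-0.51,0.17],[0,-0.06,0],0.4],
  [[-0.58,-0.51,0.19],[0,-0.06,0],0.4],
])

```text
time: 1.3
ee_pos: [283.2, 406.5, 176.6]
orientation: [0.429, 2.874, -0.051]
ft_force: [0.1, 0.1, 0.2]
width: 34.1
gripper_force: 0.0
```

Emit:
apply_moves([
  [[-0.57,-0.51,0.22],[0,-0.06,0],0.4],
  [[-0.56,-0.51,0.25],[0,-0.06,0],0.4],
  [[-0.55,-0.51,0.27],[0,-0.06,0],0.4],
  [[-0.53,-0.51,0.3],[0,-0.06,0],0.4],
  [[-0.52,-0.51,0.32],[0,-0.06,0],0.4],
])

```text
time: 1.8
ee_pos: [390.8, 240.5, 156.6]
orientation: [0.394, 2.643, -0.094]
ft_force: [1.3, 0.1, -1.7]
width: 34.2
gripper_force: 0.0
```

Emit:
apply_moves([
  [[-0.5,-0.51,0.35],[0,-0.06,0],0.4],
  [[-0.48,-0.51,0.37],[0,-0.06,0],0.4],
  [[-0.47,-0.51,0.39],[0,-0.06,0],0.4],
  [[-0.45,-0.51,0.41],[0,-0.06,0],0.4],
  [[0,0,0],[0,0,0],0.4],
])

```text
time: 2.3
ee_pos: [478.1, 106.0, 160.1]
orientation: [0.38, 2.49, -0.124]
ft_force: [0.6, 0.9, 0.5]
width: 34.2
gripper_force: 0.0
```

Run:
```python
from h import *
s=status.sense();print(s["joint_positions"],Ro.from_rotvec(s["orientation"]).as_matrix().round(3))
h=np.array([.969,-.247,0]);c=np.array([563,88,0])
plan([pose(c-40*h+[0,0,60],75.7,36),pose(c-10*h+[0,0,46],75.7,36),pose(c+55*h+[0,0,46],75.7,36)],op=.4)
```

```text
[ 0.39052746  0.11217485  2.23568961 -0.96316384  0.47494443 -0.07148616] [[-0.773  0.298  0.56 ]
 [ 0.241  0.954 -0.175]
 [-0.587 -0.001 -0.81 ]]
[[0.14, 0.04, 0.72], [-0.01, 0.0, -0.02], 0.4]
[[0.14, 0.04, 0.72], [-0.01, 0.0, -0.02], 0.4]
[[0.14, 0.03, 0.72], [-0.01, 0.0, -0.02], 0.4]
-- [524.1  97.9  60.3]
[[-0.32, 0.0, 0.59], [-0.01, 0.0, 0.01], 0.4]
-- [553.3  90.3  45.8]
[[-0.53, 0.0, 0.38], [0.0, 0.0, 0.0], 0.4]
[[-0.53, 0.0, 0.38], [0.0, 0.0, 0.0], 0.4]
-- [616.5  74.   46.1]
```

Run:
```python
from h import *
h=np.array([.969,-.247,0]);c=np.array([563,88,0])
plan([pose(c-40*h+[0,0,90],85,34),pose(c-10*h+[0,0,46],85,34),pose(c+57*h+[0,0,46],85,34)],op=.4)
```

```text
[[0.02, 0.04, 0.56], [-0.05, 0.01, -0.07], 0.4]
[[0.02, 0.02, 0.56], [-0.05, 0.01, -0.07], 0.4]
[[0.01, 0.0, 0.56], [-0.05, 0.01, -0.07], 0.4]
-- [524.3  98.   90.2]
[[0.01, -0.05, 0.53], [0.0, 0.01, -0.01], 0.4]
[[0.0, -0.05, 0.53], [0.0, 0.01, -0.01], 0.4]
-- [553.1  90.1  46.2]
[[-0.55, -0.1, 0.37], [0.0, 0.0, 0.0], 0.4]
[[-0.55, -0.1, 0.37], [0.0, 0.0, 0.0], 0.4]
-- [618.3  74.4  46. ]
```

Emit:
apply_moves([
  [[0.02,0.04,0.56],[-0.05,0.01,-0.07],0.4],
  [[0.02,0.02,0.56],[-0.05,0.01,-0.07],0.4],
  [[0.01,0,0.56],[-0.05,0.01,-0.07],0.4],
  [[0,-0.05,0.53],[0,0,0],0.4],
  [[0,0,0],[0,0,0],0.4],
])

```text
time: 2.8
ee_pos: [541.7, 105.7, 94.7]
orientation: [0.13, 2.58, -0.052]
ft_force: [0.0, 0.8, 0.4]
width: 34.5
gripper_force: 0.0
```

Run:
```python
from h import *
s=status.sense();print(s["joint_positions"],s["ee_pos"],Ro.from_rotvec(s["orientation"]).as_matrix().round(3))
h=np.array([.969,-.247,0]);c=np.array([563,88,0])
plan([pose(c-10*h+[0,0,46],85,34),pose(c+57*h+[0,0,46],85,34)],op=.4)
```

```text
[ 0.18570217  0.28629384  2.20453992 -0.9627207   0.19582425 -0.37476254] [541.6690895  105.71681744  94.6522483 ] [[-0.844  0.104  0.527]
 [ 0.083  0.995 -0.064]
 [-0.53  -0.01  -0.848]]
[[0.15, -0.13, 0.48], [-0.01, -0.02, -0.01], 0.4]
[[0.16, -0.14, 0.48], [-0.01, -0.02, -0.01], 0.4]
-- [552.9  90.6  46. ]
[[-0.55, -0.11, 0.37], [0.0, 0.0, 0.0], 0.4]
[[-0.55, -0.11, 0.37], [0.0, 0.0, 0.0], 0.4]
-- [618.1  74.2  45.9]
```

```bash
cat >> h.py <<'E'
from scipy.optimize import least_squares
lim=np.array([[-2.97,2.97],[-1.01,2.36],[.21,2.38],[-.96,4.11],[.2,2.71],[-2.98,2.98]])
def fk(q,k):
    H,a,L2,e,L3,Lt=k
    rz=lambda t:Ro.from_euler('z',t).as_matrix();ry=lambda t:Ro.from_euler('y',t).as_matrix()
    R=rz(q[0]);p=R@[a,0,H];R=R@ry(q[1]);p=p+R@[0,0,L2];R=R@ry(q[2]);p=p+R@[e,0,L3]
    R=R@rz(q[3])@ry(q[4]);p=p+R@[0,0,Lt];R=R@rz(q[5]+K6)
    return p,R
K6=np.pi
E
python3 - <<'E'
import h;from h import *
s=status.sense()
D=[([1.159,.359,1.51,0,1.272,-.115],[175.468,573.733,196.867],[-.46449,-3.10705,0]),
([0.39052746,0.11217485,2.23568961,-0.96316384,0.47494443,-0.07148616],[478.1,106,160.1],[.38,2.49,-.124]),
(s["joint_positions"],s["ee_pos"],s["orientation"])]
f=lambda k:np.concatenate([fk(q,k)[0]-p for q,p,o in D])
r=least_squares(f,[300,0,400,0,400,250]);k=r.x;print(k.round(1),r.fun.round(1))
for q,p,o in D: print((fk(q,k)[1].T@Ro.from_rotvec(o).as_matrix()).round(2).tolist())
E
```

```text
[-38.4 137.  546.    3.4 280.4 188.5] [ 63.1 -27.6   1.8  -6.7  11.6  -7.6   8.  -33.1   5.8]
[[-0.0, 1.0, -0.0], [-1.0, -0.0, -0.0], [-0.0, 0.0, 1.0]]
[[0.0, 1.0, -0.0], [-1.0, 0.0, 0.0], [0.0, 0.0, 1.0]]
[[-0.0, 1.0, 0.0], [-1.0, -0.0, -0.0], [-0.0, -0.0, 1.0]]
```

```bash
cat >> h.py <<'E'
K6=-np.pi/2+np.pi
def fk(q,k):
    H,L2,L3,Lt,d,w,a,e=k
    rz=lambda t:Ro.from_euler('z',t).as_matrix();ry=lambda t:Ro.from_euler('y',t).as_matrix()
    R=rz(q[0]);p=R@[a,d,H];R=R@ry(q[1]);p=p+R@[0,0,L2];R=R@ry(q[2]);p=p+R@[e,0,L3]
    R=R@rz(q[3])@ry(q[4]);p=p+R@[0,w,Lt];R=R@rz(q[5]+K6)
    return p,R
E
python3 - <<'E'
import h;from h import *
s=status.sense()
D=[([1.159,.359,1.51,0,1.272,-.115],[175.468,573.733,196.867],[-.46449,-3.10705,0]),
([0.39052746,0.11217485,2.23568961,-0.96316384,0.47494443,-0.07148616],[478.1,106,160.1],[.38,2.49,-.124]),
(s["joint_positions"],s["ee_pos"],s["orientation"])]
for reg in(1e-3,.03):
    f=lambda k:np.r_[np.concatenate([fk(q,k)[0]-p for q,p,o in D]),reg*(k-[200,400,350,250,0,0,0,0])]
    r=least_squares(f,[200,400,350,250,0,0,0,0]);k=r.x;print(k.round(1).tolist(),r.fun[:9].round(1))
for q,p,o in D: print((fk(q,k)[1].T@Ro.from_rotvec(o).as_matrix()).round(2).tolist())
E
```

```text
[266.4, 610.8, 433.4, 407.2, 69.0, -0.1, -0.2, 111.8] [-0.  0. -0. -0.  0.  0.  0. -0. -0.]
[252.2, 600.8, 415.9, 395.9, 62.0, 6.8, 17.3, 104.0] [-0.1 -0.4  0.3 -0.2  1.2 -1.3  0.3 -1.2  0.9]
[[1.0, 0.0, 0.0], [-0.0, 1.0, -0.0], [-0.0, 0.0, 1.0]]
[[1.0, -0.0, -0.0], [0.0, 1.0, -0.0], [0.0, 0.0, 1.0]]
[[1.0, 0.0, 0.0], [-0.0, 1.0, 0.0], [-0.0, -0.0, 1.0]]
```

```bash
cat >> h.py <<'E'
KP=[266.4,610.8,433.4,407.2,69.0,-.1,-.2,111.8]
def ik(pR,q0):
    p,R=pR
    f=lambda q:np.r_[(fk(q,KP)[0]-p)/100,Ro.from_matrix(R.T@fk(q,KP)[1]).as_rotvec()]
    best=None
    for g in [q0]+[[.2,.4,1.9,x,.5,y] for x in(-.5,0,.6,1.5,2.5) for y in(-2,-1,0,1)]:
        r=least_squares(f,np.clip(g,lim[:,0]+.02,lim[:,1]-.02),bounds=(lim[:,0],lim[:,1]))
        if best is None or r.cost<best.cost: best=r
        if best.cost<1e-6: break
    return best.x,best.cost
E
python3 - <<'E'
from h import *
q0=status.sense()["joint_positions"]
for nm,c,ps in(("reb",[563,88,0],(75.7,85)),("bil",[559,-81,0],(95,101.4))):
  for psi in ps:
    b={"reb":75.7,"bil":101.4}[nm];hh=np.array([np.sin(np.radians(b)),-np.cos(np.radians(b)),0])
    for th in(22,26,30,34):
      o=[]
      for d,z in((-40,90),(-10,46),(57,46),(57,11),(0,11),(-65,11),(-65,100)):
        q,cst=ik(pose(np.array(c)+d*hh+[0,0,z],psi,th),q0);o.append(("ok" if cst<1e-5 else "X%.3f"%np.sqrt(2*cst))+"(%.2f,%.2f,%.2f)"%(q[3],q[4],q[5]))
      print(nm,psi,th,*o)
E
```

```text
reb 75.7 22 ok(-0.36,0.45,-0.85) ok(-0.43,0.35,-0.80) ok(-0.32,0.41,-0.96) ok(-0.40,0.32,-0.87) ok(-0.54,0.27,-0.68) ok(-0.78,0.23,-0.38) ok(-0.36,0.47,-0.82)
reb 75.7 26 ok(-0.56,0.37,-0.63) ok(-0.74,0.27,-0.47) ok(-0.54,0.31,-0.73) ok(-0.73,0.23,-0.53) X0.007(-0.96,0.21,-0.25) X0.046(-0.96,0.22,-0.19) ok(-0.56,0.39,-0.60)
reb 75.7 30 ok(-0.89,0.30,-0.28) X0.036(-0.96,0.24,-0.24) ok(-0.94,0.23,-0.31) X0.039(-0.96,0.20,-0.30) X0.047(4.11,0.22,0.96) X0.028(4.11,0.28,1.06) ok(-0.87,0.33,-0.27)
reb 75.7 34 X0.058(-0.96,0.29,-0.21) X0.043(4.11,0.27,0.99) X0.062(4.11,0.21,0.91) X0.023(4.11,0.25,0.94) ok(4.11,0.30,1.01) ok(4.05,0.38,1.18) X0.053(-0.96,0.32,-0.18)
reb 85 22 ok(-0.19,0.40,-1.21) ok(-0.22,0.30,-1.20) ok(-0.13,0.36,-1.33) ok(-0.18,0.27,-1.28) ok(-0.30,0.21,-1.12) X0.027(-0.52,0.20,-0.84) ok(-0.21,0.42,-1.17)
reb 85 26 ok(-0.34,0.29,-1.06) X0.012(-0.45,0.20,-0.95) ok(-0.25,0.24,-1.20) X0.027(-0.36,0.20,-1.09) X0.055(-0.61,0.20,-0.78) X0.057(4.05,0.20,0.92) ok(-0.35,0.31,-1.02)
reb 85 30 X0.011(-0.67,0.20,-0.70) X0.062(-0.96,0.20,-0.40) X0.044(-0.51,0.20,-0.93) X0.079(3.77,0.20,
[... 767 characters left out ...]
) ok(1.96,0.29,2.32) ok(2.09,0.36,2.10) X0.035(1.98,0.41,2.06) ok(1.29,0.40,2.81)
bil 101.4 22 ok(0.50,0.52,-2.66) ok(0.58,0.42,-2.72) ok(0.47,0.45,-2.52) ok(0.57,0.38,-2.63) ok(0.71,0.34,-2.84) X0.025(1.05,0.31,2.98) ok(0.50,0.55,-2.70)
bil 101.4 26 ok(0.70,0.47,-2.90) X0.011(0.82,0.37,-2.98) ok(0.71,0.38,-2.78) ok(0.89,0.32,-2.97) X0.007(1.13,0.31,2.98) ok(1.30,0.33,2.70) ok(0.70,0.50,-2.93)
bil 101.4 30 X0.022(1.05,0.44,2.98) ok(1.22,0.36,2.86) X0.027(1.19,0.33,2.98) ok(1.31,0.31,2.86) ok(1.50,0.33,2.58) ok(1.65,0.38,2.29) X0.020(1.01,0.48,2.98)
bil 101.4 34 ok(1.25,0.45,2.76) ok(1.56,0.40,2.47) ok(1.43,0.35,2.73) ok(1.70,0.35,2.43) ok(1.82,0.41,2.21) ok(1.88,0.48,1.99) ok(1.19,0.49,2.77)
```

Run:
```python
from h import *
h=np.array([.969,-.247,0]);c=np.array([563,88,0])
plan([pose(c-30*h+[0,0,80],75.7,26),pose(c-10*h+[0,0,43],75.7,26),pose(c+45*h+[0,0,43],75.7,26),pose(c+45*h+[0,0,10],75.7,26),pose(c+45*h+[-50,0,10],75.7,24),pose(c+45*h+[-100,0,10],75.7,22)],op=.4,step=35)
```

```text
[[0.13, -0.11, 0.09], [0.04, 0.07, 0.08], 0.4]
[[0.12, -0.11, 0.1], [0.04, 0.07, 0.08], 0.4]
-- [534.2  95.5  80.2]
[[-0.02, 0.0, 0.42], [0.0, 0.0, 0.0], 0.4]
[[-0.02, 0.0, 0.42], [0.0, 0.0, 0.0], 0.4]
-- [553.7  90.5  43.2]
[[-0.49, 0.0, 0.24], [0.0, 0.0, 0.0], 0.4]
[[-0.49, 0.0, 0.24], [0.0, 0.0, 0.0], 0.4]
-- [606.6  77.3  42.9]
[[0.28, -0.01, 0.59], [0.0, 0.0, 0.01], 0.4]
-- [606.7  76.7  10.3]
[[0.44, -0.12, -0.21], [0.0, 0.02, 0.0], 0.4]
[[0.44, -0.12, -0.2], [0.0, 0.02, 0.0], 0.4]
-- [556.7  77.1  10. ]
[[0.44, -0.13, -0.2], [0.0, 0.02, 0.0], 0.4]
[[0.45, -0.13, -0.19], [0.0, 0.02, 0.0], 0.4]
-- [506.4  76.6  10.1]
```

Emit:
apply_moves([
  [[0.13,-0.11,0.09],[0.04,0.07,0.08],0.4],
  [[0.12,-0.11,0.1],[0.04,0.07,0.08],0.4],
  [[-0.02,0,0.42],[0,0,0],0.4],
  [[-0.02,0,0.42],[0,0,0],0.4],
  [[0,0,0],[0,0,0],0.4],
])

```text
time: 3.3
ee_pos: [552.1, 90.7, 43.8]
orientation: [0.314, 2.671, -0.082]
ft_force: [0.5, 0.1, -0.5]
width: 34.1
gripper_force: 0.0
```

Run:
```python
from h import *
s=status.sense();print(s["joint_positions"].round(3) if hasattr(s["joint_positions"],'round') else s["joint_positions"])
h=np.array([.969,-.247,0]);c=np.array([563,88,0])
plan([pose(c+45*h+[0,0,43],75.7,26),pose(c+45*h+[0,0,10],75.7,26)],op=.4,step=35)
```

```text
[ 0.17   0.402  2.129 -0.764  0.261 -0.459]
[[-0.5, -0.01, 0.25], [0.0, 0.0, 0.01], 0.4]
[[-0.5, 0.0, 0.25], [0.0, 0.0, 0.01], 0.4]
-- [606.2  77.   43.3]
[[0.29, 0.0, 0.6], [0.0, 0.0, 0.0], 0.4]
-- [606.4  77.   10. ]
```

Emit:
apply_moves([
  [[-0.5,0,0.25],[0,0,0],0.4],
  [[-0.5,0,0.25],[0,0,0],0.4],
  [[0,0,0],[0,0,0],0.4],
])

```text
time: 3.6
ee_pos: [611.0, 77.8, 46.9]
orientation: [0.316, 2.664, -0.078]
ft_force: [0.2, 0.8, 0.2]
width: 34.1
gripper_force: 0.0
```

Emit:
apply_moves([
  [[0.14,0,0.3],[0,0,0],0.4],
  [[0.14,0,0.3],[0,0,0],0.4],
  [[0,0,0],[0,0,0],0.4],
])

```text
time: 3.9
ee_pos: [604.8, 76.9, 10.2]
orientation: [0.314, 2.673, -0.083]
ft_force: [-0.4, 0.3, 0.7]
width: 34.6
gripper_force: 0.0
```

Behind the rebate with no contact. Drawing it out slowly.

Emit:
apply_moves([
  [[0.22,-0.06,-0.1],[0,0.01,0],0.4],
  [[0.22,-0.06,-0.1],[0,0.01,0],0.4],
  [[0.22,-0.06,-0.1],[0,0.01,0],0.4],
  [[0.22,-0.06,-0.1],[0,0.01,0],0.4],
  [[0,0,0],[0,0,0],0.4],
])

```text
time: 4.4
ee_pos: [555.0, 76.0, 10.5]
orientation: [0.32, 2.702, -0.078]
ft_force: [0.4, 0.1, -0.4]
width: 34.2
gripper_force: 0.0
```

Emit:
apply_moves([
  [[0.22,-0.06,-0.1],[0,0.01,0],0.4],
  [[0.22,-0.06,-0.1],[0,0.01,0],0.4],
  [[0.22,-0.06,-0.1],[0,0.01,0],0.4],
  [[0.22,-0.06,-0.1],[0,0.01,0],0.4],
  [[0,0,0],[0,0,0],0.4],
])

```text
time: 4.9
ee_pos: [505.2, 75.6, 10.8]
orientation: [0.324, 2.734, -0.074]
ft_force: [-1.2, 0.6, 0.4]
width: 34.1
gripper_force: 0.0
```

```bash
cat >> h.py <<'E'
def off(n):
    p=eyes.read_camera("top");w=cloud(p);z=w[...,2];c=p["color"].astype(int)
    hsv=cv2.cvtColor(p["color"],cv2.COLOR_RGB2HSV)
    m=(z>9)&(z<45)&(w[...,0]>350)&(w[...,0]<620)&(w[...,1]>-190)&(w[...,1]<165)&(hsv[...,0]<30)&(hsv[...,2]>110)
    k,l,st,ce=cv2.connectedComponentsWithStats(m.astype(np.uint8))
    for i in range(1,k):
        if st[i,4]>80:
            r=cv2.minAreaRect(w[l==i][:,:2].astype(np.float32));P=w[l==i]
            print("blob",st[i,4],np.round(r[0],1),np.round(r[1]),round(r[2],1),"zmed",np.round(np.median(P[:,2])),cv2.boxPoints(r).round().tolist())
    save(n,p["color"])
E
python3 - <<'E'
from h import *
off("t2.png")
E
```

```text
blob 665 [562.9  87.7] [106.  43.] 76.0 zmed 28.0 [[529.0, 42.0], [571.0, 31.0], [596.0, 134.0], [555.0, 144.0]]
blob 672 [558.7 -80.8] [ 41. 105.] 11.4 zmed 27.0 [[528.0, -33.0], [549.0, -136.0], [589.0, -128.0], [568.0, -25.0]]
```

View pics/t2.png

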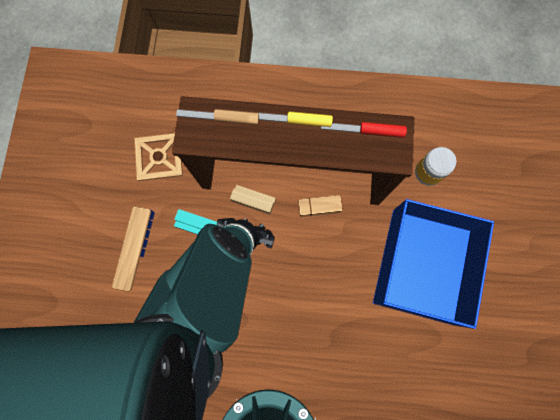

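The top view shows both offcuts unmoved, at (253,199) and (320,206), with the gripper at (262,235). The fingers met no force, so I need to see where they really are.

Run:
```python
from h import *
a=eyes.read_camera("scene");b=eyes.read_camera("wrist")
s=status.sense();print(s["ee_pos"],s["time"],fk(s["joint_positions"],KP)[0])
w=cloud(a)
m=(np.abs(w[...,0]-505)<50)&(np.abs(w[...,1]-76)<60)&(w[...,2]>14)&(w[...,2]<100)
print(m.sum(),np.nanpercentile(w[m],[1,50,99],axis=0).round())
P=a["camera_matrix"]@(a["R"]@np.array(s["ee_pos"])+a["t"]);print("tcp px",P[:2]/P[2])
for n,p in(("s",a),("w",b)):
  for o in("rebate","billet"): print(n,o,[(np.round(d["xyz"]).tolist(),round(d["score"],2)) for d in finder.spot_point(o,p)])
A=cv2.resize(a["color"][120:290,170:397],(400,300),interpolation=cv2.INTER_CUBIC)
save("sw.png",np.hstack([A,cv2.resize(b["color"],(400,300))]))
```

```text
[508.45207977  76.10783109  11.36358721] 5.05 [508.47609808  76.12805468  11.30271859]
2 [[554.  41.  28.]
 [555.  48.  28.]
 [555.  56.  29.]]
tcp px [298.73890292 219.28520835]
s rebate [([488.0, 221.0, 3.0], 0.71), ([561.0, 89.0, 2.0], 0.59)]
s billet [([558.0, -77.0, -2.0], 0.65), ([334.0, 119.0, -3.0], 0.62)]
w rebate [([564.0, 94.0, 2.0], 0.81)]
w billet [([558.0, -81.0, 3.0], 0.7)]
```

View pics/sw.png

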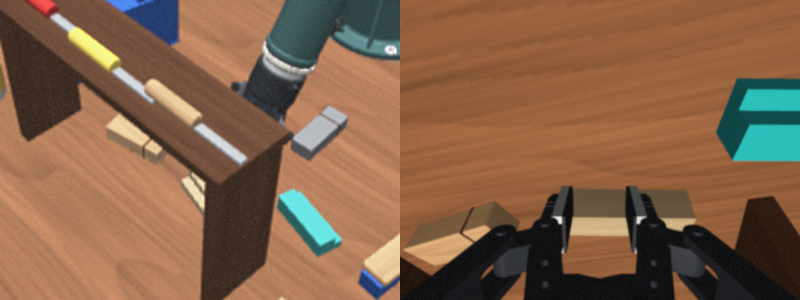

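The wrist view (right half) shows the fingertips at about (565,190) and (632,190), with the rebate behind them at rows 190–235. I'll use the depth data to find where the tips really are.

Run:
```python
from h import *
b=eyes.read_camera("wrist");w=cloud(b);s=status.sense()
P=b["camera_matrix"]@(b["R"]@np.array(s["ee_pos"])+b["t"]);print("tcp px",P[:2]/P[2],P[2],"cam",-b["R"].T@b["t"],b["R"][2])
for (x,y) in((565-400,190),(160,210),(165,235),(632-400,190),(235,215),(200,200),(200,230),(250,205),(280,205)):
    u,v=int(x*1.4),int(y*1.4);print((u,v),b["z_map"][v,u],w[v,u].round())
t=eyes.read_camera("top");w=cloud(t)
for u,v in((232,237),(245,232),(262,232),(265,240),(270,237)):print("top",(u,v),w[v,u].round())
P=t["camera_matrix"]@(t["R"]@np.array(s["ee_pos"])+t["t"]);print("tcp px top",P[:2]/P[2])
print(s)
```

```text
tcp px [279.25660661 244.85400911] 193.84128077298112 cam [370.12024146 109.62706848 144.40039838] [ 0.63476886 -0.15699132 -0.7565859 ]
(230, 266) 146.45143 [476.  62.  50.]
(224, 294) 126.21129 [469.  65.  70.]
(230, 329) 123.85409 [477.  65.  79.]
(324, 266) 147.03728 [486. 101.  49.]
(329, 301) 122.55922 [477. 102.  73.]
(280, 280) 210.53044 [536.  70.  14.]
(280, 322) 210.56572 [555.  65.  31.]
(350, 287) 139.50975 [489. 110.  60.]
(392, 287) 208.30553 [554. 136.  18.]
top (232, 237) [410.  75. 395.]
top (245, 232) [442.  72. 250.]
top (262, 232) [469.  51.  91.]
top (265, 240) [445.  40. 137.]
top (270, 237) [452.  29. 139.]
tcp px top [255.36817548 220.67955577]
{'time': 5.3, 'joint_positions': array([ 0.12623466,  0.43430025,  2.20255854, -0.8112801 ,  0.19611443,
       -0.43338306]), 'qvel': array([-0.00024228, -0.00102717,  0.00410434,  0.00068064,  0.00099311,
        0.00023151]), 'tau': array([ 5.21110866e-03, -4.02853954e+01, -1.04886720e+01, -4.45103003e-01,
       -1.01854093e+00, -2.22933877e-04]), 'ee_pos': array([508.36220822,  75.98143127,  11.16038892]), 'orientation': array([ 0.32384593,  2.73108228, -0.07264936]), 'ft_force': array([0.4566288 , 0.19109068, 0.04735666]), 'torque': array([-0.00980599,  0.1880671 , -0.00648588]), 'gripper_force': 0.0, 'width': 34.28567565468408}
```

Run:
```python
from h import *
h=np.array([.969,-.247,0]);c=np.array([563,88,0])
plan([pose(c-60*h+[0,0,43],75.7,24),pose(c+45*h+[0,0,43],75.7,26),pose(c+45*h+[0,0,9],75.7,26)],op=.4,step=35)
```

```text
[[-0.03, 0.25, -0.33], [0.0, -0.02, 0.01], 0.4]
[[-0.04, 0.25, -0.33], [0.0, -0.02, 0.01], 0.4]
-- [504.8 102.7  42.8]
[[-0.48, 0.0, 0.22], [0.0, -0.01, 0.0], 0.4]
[[-0.48, 0.0, 0.22], [0.0, -0.01, 0.0], 0.4]
[[-0.48, 0.0, 0.22], [0.0, -0.01, 0.0], 0.4]
[[-0.47, 0.0, 0.23], [0.0, -0.01, 0.0], 0.4]
-- [606.9  76.5  42.9]
[[0.31, 0.01, 0.61], [0.0, 0.0, 0.0], 0.4]
-- [606.6  77.1   8.7]
```

Emit:
apply_moves([
  [[-0.03,0.25,-0.33],[0,-0.02,0.01],0.4],
  [[-0.03,0.25,-0.33],[0,-0.02,0.01],0.4],
  [[-0.48,0,0.22],[0,-0.01,0],0.4],
  [[-0.48,0,0.22],[0,-0.01,0],0.4],
  [[0,0,0],[0,0,0],0.4],
])

```text
time: 5.85
ee_pos: [559.5, 90.0, 43.8]
orientation: [0.34, 2.677, -0.073]
ft_force: [0.0, 0.5, -0.0]
width: 34.3
gripper_force: 0.0
```

Emit:
apply_moves([
  [[-0.48,0,0.22],[0,-0.01,0],0.4],
  [[-0.48,0,0.22],[0,-0.01,0],0.4],
  [[0.15,0,0.31],[0,0,0],0.4],
  [[0.15,0,0.31],[0,0,0],0.4],
  [[0,0,0],[0,0,0],0.4],
])

```text
time: 6.35
ee_pos: [604.2, 76.0, 6.5]
orientation: [0.337, 2.671, -0.08]
ft_force: [0.2, 0.5, 0.4]
width: 34.4
gripper_force: 0.0
```

Run:
```python
from h import *
off("t3.png")
a=eyes.read_camera("scene");b=eyes.read_camera("wrist")
A=cv2.resize(a["color"][120:290,170:397],(400,300),interpolation=cv2.INTER_CUBIC)
save("sw3.png",np.hstack([A,cv2.resize(b["color"],(400,300))]))
```

```text
blob 679 [559.  -80.9] [ 41. 105.] 10.6 zmed 27.0 [[529.0, -33.0], [549.0, -136.0], [589.0, -129.0], [569.0, -25.0]]
```

View pics/sw3.png

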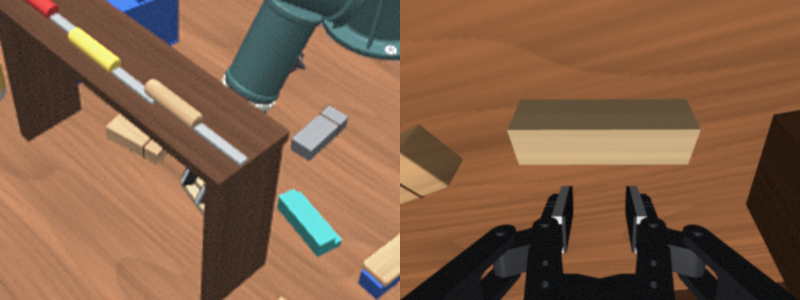

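Now the fingers are clearly behind the rebate: in the wrist view the tips are at (565,190) and (632,190), and the block is at rows 100–165. I'll drag 25 mm and check the result.

Emit:
apply_moves([
  [[0.2,-0.05,-0.1],[0,0,0],0.4],
  [[0.2,-0.05,-0.1],[0,0,0],0.4],
  [[0.1,-0.03,-0.05],[0,0,0],0.4],
  [[0,0,0],[0,0,0],0.4],
])

```text
time: 6.9
ee_pos: [577.5, 77.2, 10.3]
orientation: [0.337, 2.667, -0.077]
ft_force: [0.1, 0.1, 0.5]
width: 34.0
gripper_force: 0.0
```

Run:
```python
from h import *
b=eyes.read_camera("wrist");w=cloud(b);s=status.sense();print(s["ee_pos"],s["ft_force"])
z=b["z_map"]
for u in(230,324):
    for v in range(230,300,6): print((u,v),z[v,u].round(),w[v,u].round(),end=' ')
    print()
m=(w[...,2]>24)&(w[...,2]<36)&(z>160)&(w[...,1]>10)&(w[...,1]<150);P=w[m];print(m.sum());r=cv2.minAreaRect(P[:,:2].astype(np.float32));print(r,cv2.boxPoints(r).round())
save("w4.png",b["color"])
```

```text
[578.40568567  77.38386277  10.43194804] [-0.16872207 -0.43398407 -0.09341311]
(230, 230) 155.0 [538.  64.  31.] (230, 236) 157.0 [541.  63.  31.] (230, 242) 162.0 [546.  61.  30.] (230, 248) 163.0 [550.  60.  31.] (230, 254) 168.0 [555.  58.  30.] (230, 260) 151.0 [545.  63.  42.] (230, 266) 147.0 [543.  64.  47.] (230, 272) 143.0 [542.  65.  51.] (230, 278) 137.0 [539.  66.  56.] (230, 284) 134.0 [538.  67.  60.] (230, 290) 129.0 [536.  68.  64.] (230, 296) 124.0 [533.  70.  68.] 
(324, 230) 155.0 [549. 105.  31.] (324, 236) 157.0 [552. 105.  31.] (324, 242) 160.0 [556. 104.  31.] (324, 248) 164.0 [561. 103.  31.] (324, 254) 167.0 [566. 103.  31.] (324, 260) 153.0 [556. 103.  42.] (324, 266) 147.0 [554. 103.  47.] (324, 272) 143.0 [551. 103.  51.] (324, 278) 137.0 [548. 103.  56.] (324, 284) 132.0 [545. 103.  61.] (324, 290) 129.0 [545. 103.  64.] (324, 296) 129.0 [546. 102.  66.] 
4803
((561.16357421875, 89.81611633300781), (105.23043823242188, 19.43014907836914), 75.83834075927734) [[539.  41.]
 [558.  36.]
 [583. 138.]
 [565. 143.]]
```

View pics/w4.png

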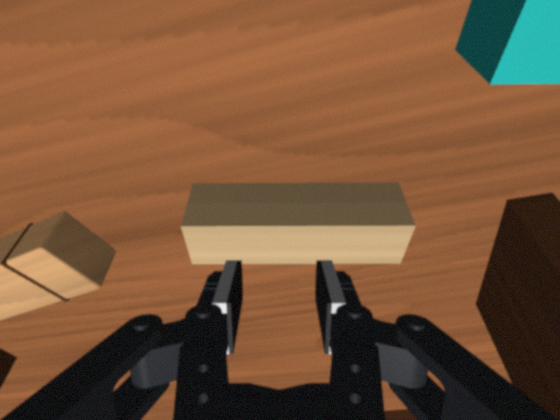

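The picture shows the visible fingertips at (230,260) and (324,260), hovering over the block. Depth puts their near corners at z≈42 while the TCP reads z=10. So the real tips sit about 35–40 mm behind the reported TCP, and they passed over the block. I'll check this in tool coordinates and test IK for a deeper reach.

Run:
```python
from h import *
b=eyes.read_camera("wrist");w=cloud(b);s=status.sense();R=Ro.from_rotvec(s["orientation"]).as_matrix()
T=(w-s["ee_pos"])@R
z=b["z_map"]
m=(z>0)&(T[...,2]<-20)&(T[...,2]>-60)&(np.abs(T[...,1])<45)&(np.abs(T[...,0])<25)&(w[...,2]>36)
P=T[m];o=P[np.argsort(-P[:,2])][:200:20];print(m.sum(),o.round())
# tcp/camera mount consistency
C=-b["R"].T@b["t"];print("cam in tool",(R.T@(C-s["ee_pos"])).round(1),(R.T@b["R"].T).round(3).tolist())
h=np.array([.969,-.247,0]);c=np.array([563,88,0]);q0=s["joint_positions"]
for th in(14,18,22,26):
  for psi in(75.7,):
    for tip,z in((45,46),(45,10),(0,10),(-60,10)):
        p,Rr=pose(c+tip*h+[0,0,z],psi,th);p=p+Rr[:,2]*34
        q,cs=ik((p,Rr),q0);print(th,psi,tip,z,p.round(),"%.3f"%np.sqrt(2*cs),q[3:].round(2))
```

```text
1910 [[ -1.  17. -35.]
 [ -3.  16. -38.]
 [-10. -18. -38.]
 [  3. -18. -39.]
 [  6. -18. -40.]
 [ -3.  17. -40.]
 [ 11. -21. -41.]
 [ 11. -19. -41.]
 [ 11.  19. -41.]
 [ 12. -22. -42.]]
cam in tool [  80.7   -0.7 -177.9] [[-0.0, -0.95, -0.313], [1.0, -0.0, 0.001], [-0.001, -0.313, 0.95]]
14 75.7 45 46 [615.  75.  13.] 0.000 [-0.14  0.54 -1.15]
14 75.7 45 10 [615.  75. -23.] 0.000 [-0.16  0.46 -1.12]
14 75.7 0 10 [571.  86. -23.] 0.000 [-0.2   0.41 -1.06]
14 75.7 -60 10 [513. 101. -23.] 0.000 [-0.28  0.34 -0.94]
18 75.7 45 46 [617.  74.  14.] 0.000 [-0.23  0.44 -1.05]
18 75.7 45 10 [617.  74. -22.] 0.000 [-0.29  0.36 -0.99]
18 75.7 0 10 [573.  85. -22.] 0.000 [-0.37  0.3  -0.88]
18 75.7 -60 10 [515. 100. -22.] 0.000 [-0.53  0.24 -0.66]
22 75.7 45 46 [619.  74.  14.] 0.000 [-0.39  0.33 -0.88]
22 75.7 45 10 [619.  74. -22.] 0.000 [-0.52  0.25 -0.75]
22 75.7 0 10 [575.  85. -22.] 0.000 [-0.7   0.21 -0.53]
22 75.7 -60 10 [517. 100. -22.] 0.014 [-0.96  0.2  -0.21]
26 75.7 45 46 [621.  73.  15.] 0.000 [-0.69  0.24 -0.57]
26 75.7 45 10 [621.  73. -21.] 0.011 [-0.96  0.2  -0.29]
26 75.7 0 10 [577.  84. -21.] 0.037 [-0.96  0.2  -0.26]
26 75.7 -60 10 [519.  99. -21.] 0.037 [4.11 0.21 1.  ]
```

Confirmed: the real tips sit 40 mm behind the reported TCP along the tool at this opening. Replanning with the tip offset.

```bash
cat >> h.py <<'E'
TIP=40
def tp(pos,psi,th=0):
    p,R=pose(pos,psi,th);return p+R[:,2]*TIP,R
E
python3 - <<'E'
from h import *
h=np.array([.969,-.247,0]);c=np.array([563,88,0]);s=status.sense()
print((np.array(s["ee_pos"])-40*Ro.from_rotvec(s["orientation"]).as_matrix()[:,2]).round(1))
plan([tp(c+10*h+[0,0,44],75.7,23),tp(c+38*h+[0,0,44],75.7,23),tp(c+38*h+[0,0,16],75.7,22)],op=.4,step=30)
plan([tp(c+38*h+[-25,0,11],75.7,20),tp(c+38*h+[-110,0,11],75.7,16)],start=tp(c+38*h+[0,0,11],75.7,22),op=.4,step=15)
E
```

```text
[561.8  81.7  46.3]
[[-0.11, 0.13, 0.12], [0.0, 0.07, 0.0], 0.4]
-- [587.9  81.8   7.4]
[[-0.51, 0.0, 0.22], [0.0, 0.0, 0.0], 0.4]
-- [614.8  74.9   7.3]
[[0.23, 0.0, 0.52], [0.0, 0.02, 0.0], 0.4]
-- [614.3  75.  -21.1]
[[0.24, -0.06, -0.09], [0.0, 0.02, 0.0], 0.4]
[[0.24, -0.06, -0.09], [0.0, 0.02, 0.0], 0.4]
-- [588.   75.4 -26.5]
[[0.27, -0.07, -0.09], [0.0, 0.02, 0.0], 0.4]
[[0.27, -0.07, -0.09], [0.0, 0.02, 0.0], 0.4]
[[0.27, -0.07, -0.09], [0.0, 0.02, 0.0], 0.4]
[[0.27, -0.07, -0.08], [0.0, 0.02, 0.0], 0.4]
[[0.27, -0.07, -0.08], [0.0, 0.02, 0.0], 0.4]
[[0.27, -0.07, -0.07], [0.0, 0.02, 0.0], 0.4]
-- [500.7  76.  -27.7]
```

Emit:
apply_moves([
  [[-0.11,0.13,0.12],[0,0.07,0],0.4],
  [[-0.5,0,0.22],[0,0,0],0.4],
  [[0,0,0],[0,0,0],0.4],
])

```text
time: 7.3
ee_pos: [615.8, 69.9, 10.5]
orientation: [0.345, 2.688, -0.079]
ft_force: [1.0, -0.0, -0.4]
width: 34.0
gripper_force: 0.0
```

Emit:
apply_moves([
  [[0.11,0,0.26],[0,0,0],0.4],
  [[0.11,0,0.26],[0,0.02,0],0.4],
  [[0,0,0],[0,0,0],0.4],
])

```text
time: 7.6
ee_pos: [610.0, 69.1, -21.3]
orientation: [0.346, 2.713, -0.081]
ft_force: [0.1, -0.4, -0.1]
width: 34.3
gripper_force: 0.0
```

Emit:
apply_moves([
  [[0.02,0,0.05],[0,0,0],0.4],
  [[0,0,0],[0,0,0],0.4],
])

```text
time: 7.8
ee_pos: [610.7, 69.4, -22.4]
orientation: [0.346, 2.71, -0.08]
ft_force: [0.2, 0.9, 0.8]
width: 34.3
gripper_force: 0.0
```

TCP z reads −22 with no contact, which bears out the offset. Lowering a little more, then dragging.

Emit:
apply_moves([
  [[0.05,0,0.1],[0,0,0],0.4],
  [[0,0,0],[0,0,0],0.4],
])

```text
time: 8.0
ee_pos: [610.7, 69.5, -27.7]
orientation: [0.345, 2.71, -0.08]
ft_force: [-0.3, 0.1, -0.5]
width: 33.8
gripper_force: 0.1
```

Emit:
apply_moves([
  [[0.24,-0.06,-0.09],[0,0.02,0],0.4],
  [[0.24,-0.06,-0.09],[0,0.02,0],0.4],
  [[0.27,-0.07,-0.09],[0,0.02,0],0.4],
  [[0,0,0],[0,0,0],0.4],
])

```text
time: 8.4
ee_pos: [568.0, 70.1, -29.6]
orientation: [0.352, 2.758, -0.073]
ft_force: [-0.3, 0.0, -0.4]
width: 34.2
gripper_force: 0.0
```

```bash
cat >> h.py <<'E'
def wr():
    b=eyes.read_camera("wrist");w=cloud(b);s=status.sense();R=Ro.from_rotvec(s["orientation"]).as_matrix();T=(w-s["ee_pos"])@R
    print(s["ee_pos"].round(1),s["ft_force"].round(1),s["joint_positions"].round(2))
    m=(w[...,2]>24)&(w[...,2]<36)&(b["z_map"]>150)&(np.abs(T[...,1])<75)&(b["color"][...,0]>110)
    r=cv2.minAreaRect(w[m][:,:2].astype(np.float32));print("block top",m.sum(),np.round(r[0],1),np.round(r[1],1),round(r[2],1));return b
E
python3 - <<'E'
from h import *
wr()
E
```

```text
[569.2  70.2 -29.4] [-0.3  0.7  0.3] [ 0.09  0.56  2.07 -0.67  0.21 -0.59]
block top 0 [0. 0.] [0. 0.] 0.0
```

Run:
```python
from h import *
b=eyes.read_camera("wrist");w=cloud(b)
print([(np.round(d["xyz"]).tolist(),round(d["score"],2)) for d in finder.spot_point("rebate",b)])
m=(w[...,2]>22)&(w[...,2]<36)&(w[...,1]>0)&(w[...,1]<160);P=w[m];print(m.sum())
r=cv2.minAreaRect(P[:,:2].astype(np.float32));print(r)
off("t5.png")
```

```text
[([526.0, 90.0, 4.0], 0.72)]
28024
((530.921875, 87.75495147705078), (106.36177825927734, 66.19269561767578), 75.75496673583984)
blob 675 [558.9 -81. ] [ 40. 105.] 11.0 zmed 27.0 [[529.0, -33.0], [549.0, -137.0], [589.0, -129.0], [569.0, -25.0]]
blob 97 [503.8  46.8] [29. 26.] 32.7 zmed 29.0 [[485.0, 50.0], [499.0, 28.0], [523.0, 43.0], [509.0, 66.0]]
```

It works: the rebate is now at about (526,90). Continuing to drag with less tilt.

Run:
```python
from h import *
s=status.sense();tip=np.array(s["ee_pos"])-40*Ro.from_rotvec(s["orientation"]).as_matrix()[:,2];print(tip)
tip[2]=10
plan([tp(tip+[-30,0,0],75.7,14),tp(tip+[-62,0,0],75.7,10)],op=.4,step=12,deg=4)
q=status.sense()["joint_positions"]
```

```text
[556.74637199  74.15010419   7.90453953]
[[0.21, -0.05, -0.08], [0.0, 0.05, 0.0], 0.4]
[[0.21, -0.05, -0.08], [0.0, 0.05, 0.0], 0.4]
[[0.21, -0.05, -0.07], [0.0, 0.05, 0.0], 0.4]
-- [536.2  71.6 -28.6]
[[0.22, -0.05, -0.05], [0.0, 0.03, 0.0], 0.4]
[[0.22, -0.05, -0.05], [0.0, 0.03, 0.0], 0.4]
[[0.22, -0.05, -0.04], [0.0, 0.03, 0.0], 0.4]
-- [501.7  72.8 -29.2]
```

Emit:
apply_moves([
  [[0.21,-0.05,-0.08],[0,0.05,0],0.4],
  [[0.21,-0.05,-0.08],[0,0.05,0],0.4],
  [[0.21,-0.05,-0.07],[0,0.05,0],0.4],
  [[0.22,-0.05,-0.05],[0,0.03,0],0.4],
  [[0.22,-0.05,-0.05],[0,0.03,0],0.4],
])

```text
time: 9.1
ee_pos: [513.0, 72.3, -29.0]
orientation: [0.374, 2.919, -0.045]
ft_force: [0.2, 0.1, -0.1]
width: 33.4
gripper_force: 0.1
```

Emit:
apply_moves([
  [[0.22,-0.05,-0.04],[0,0.03,0],0.4],
  [[0,0,0],[0,0,0],0.4],
  [[-0.1,0,0],[0,0,0],0.4],
  [[0,0,-0.8],[0,0,0],0.4],
  [[0,0,-0.8],[0,0.15,0],0.4],
])

```text
time: 9.6
ee_pos: [488.3, 74.2, 41.1]
orientation: [0.39, 3.046, -0.031]
ft_force: [0.8, -1.0, -1.7]
width: 34.2
gripper_force: 0.0
```

Emit:
apply_moves([
  [[0,0,-0.8],[0,0.06,0],1],
  [[0,0,-0.2],[0,0,0.15],1],
  [[0,0,0],[0,0,0.19],1],
  [[0,0,0],[0,0,0.19],1],
  [[0,0,0],[0,0,0.19],1],
])

```text
time: 10.1
ee_pos: [491.7, 74.9, 92.4]
orientation: [1.25, 2.842, -0.004]
ft_force: [-0.4, -1.1, -2.1]
width: 85.5
gripper_force: 0.0
```

Run:
```python
from h import *
wr();s=status.sense();R=Ro.from_rotvec(s["orientation"]).as_matrix();print(R.round(2))
for n in("wrist","top"):
    b=eyes.read_camera(n);print([(np.round(d["xyz"]).tolist(),round(d["score"],2)) for d in finder.spot_point("rebate",b)])
b=eyes.read_camera("wrist");w=cloud(b)
m=(w[...,2]>22)&(w[...,2]<36)&(w[...,1]>20)&(w[...,1]<155);P=w[m];print(m.sum(),cv2.minAreaRect(P[:,:2].astype(np.float32)))
m=(w[...,2]>10)&(w[...,2]<36)&(w[...,1]>20)&(w[...,1]<155);P=w[m];print(m.sum(),cv2.minAreaRect(P[:,:2].astype(np.float32)))
T=(w-s["ee_pos"])@R;m=(T[...,2]>-80)&(w[...,2]>50);P=T[m];print("tip",np.percentile(P,[1,50,99.5],axis=0).round())
save("w6.png",b["color"])
```

```text
[491.5  74.9  92.2] [ 0.7  0.4 -0.3] [ 0.03  0.33  1.87 -0.02  0.91 -0.69]
block top 12171 [497.8  41.5] [112.9 324.2] 42.1
[[-0.67  0.74  0.03]
 [ 0.74  0.67 -0.02]
 [-0.04  0.01 -1.  ]]
[([482.0, 224.0, 1.0], 0.96), ([462.0, 97.0, -1.0], 0.74)]
[([489.0, 225.0, 6.0], 0.96), ([466.0, 92.0, -2.0], 0.81), ([410.0, 361.0, -4.0], 0.54), ([560.0, -80.0, -1.0], 0.36)]
11494 ((398.6318664550781, 109.7783203125), (105.23818969726562, 147.8950958251953), 75.51295471191406)
13828 ((405.5341796875, 108.10459899902344), (105.31421661376953, 161.9034881591797), 75.34261322021484)
tip [[-10. -57. -80.]
 [ 10.  42. -61.]
 [ 50. 186.  43.]]
```

```bash
cat >> h.py <<'E'
def blk(b,xr,yr,zr=(10,36)):
    w=cloud(b);c=b["color"].astype(int);m=(w[...,0]>xr[0])&(w[...,0]<xr[1])&(w[...,1]>yr[0])&(w[...,1]<yr[1])&(w[...,2]>zr[0])&(w[...,2]<zr[1])&(c[...,0]>c[...,2]+15)
    k,l,st,ce=cv2.connectedComponentsWithStats(m.astype(np.uint8));i=1+np.argmax(st[1:,4])
    P=w[l==i];r=cv2.minAreaRect(P[:,:2].astype(np.float32));print("blk",len(P),np.round(r[0],1),np.round(r[1],1),round(r[2],1),np.percentile(P[:,2],[5,50,95]).round(),cv2.boxPoints(r).round().tolist());return r
E
python3 - <<'E'
from h import *
for n in("wrist","top"):
    b=eyes.read_camera(n)
    blk(b,(415,520),(30,160));blk(b,(415,520),(30,160),(24,40))
s=status.sense()
for p in([465,93,60],[465,93,-20]): print(ik(pose(p,-14.5),s["joint_positions"]))
plan([pose([465,93,40],-14.5)],op=1)
E
```

```text
blk 8296 [463.3  93.1] [105.1  42.5] 75.4 [15. 30. 32.] [[429.0, 48.0], [471.0, 37.0], [497.0, 139.0], [456.0, 149.0]]
blk 6128 [456.5  94.9] [105.1  28.5] 75.4 [29. 31. 32.] [[429.0, 48.0], [457.0, 40.0], [484.0, 142.0], [456.0, 149.0]]
blk 203 [471.6 125.5] [35.  41.1] 74.9 [12. 29. 32.] [[447.0, 114.0], [487.0, 103.0], [496.0, 137.0], [456.0, 148.0]]
blk 156 [465.3 127.1] [35. 28.] 74.7 [27. 29. 32.] [[447.0, 114.0], [474.0, 107.0], [483.0, 140.0], [456.0, 148.0]]
(array([ 5.15847917e-02,  3.64035387e-01,  1.92733092e+00, -4.74191672e-12,
        8.50226345e-01,  3.04657533e-01]), np.float64(3.052277953401963e-22))
(array([5.15847917e-02, 5.07534222e-01, 1.98592893e+00, 6.35012515e-17,
       6.48129504e-01, 3.04657533e-01]), np.float64(2.4719606019275784e-30))
[[0.08, -0.02, 0.13], [0.0, 0.0, 0.16], 1]
[[0.08, -0.03, 0.13], [0.0, 0.0, 0.16], 1]
[[0.07, -0.04, 0.13], [0.0, 0.0, 0.16], 1]
[[0.07, -0.05, 0.13], [0.0, 0.0, 0.16], 1]
[[0.06, -0.05, 0.13], [0.0, 0.0, 0.16], 1]
[[0.05, -0.06, 0.13], [0.0, 0.0, 0.16], 1]
[[0.05, -0.07, 0.13], [0.0, 0.0, 0.16], 1]
[[0.04, -0.07, 0.13], [0.0, 0.0, 0.16], 1]
-- [464.9  92.6  38.7]
```

Emit:
apply_moves([
  [[0.08,-0.02,0.13],[0,0,0.16],1],
  [[0.08,-0.03,0.13],[0,0,0.16],1],
  [[0.07,-0.04,0.13],[0,0,0.16],1],
  [[0.07,-0.05,0.13],[0,0,0.16],1],
  [[0.06,-0.05,0.13],[0,0,0.16],1],
])

```text
time: 11.0
ee_pos: [474.1, 86.0, 58.4]
orientation: [2.066, 2.321, 0.012]
ft_force: [-0.2, 0.2, -0.4]
width: 85.8
gripper_force: 0.0
```

Emit:
apply_moves([
  [[0.05,-0.06,0.13],[0,0,0.16],1],
  [[0.05,-0.07,0.13],[0,0,0.16],1],
  [[0.04,-0.07,0.13],[0,0,0.16],1],
  [[0,0,0],[0,0,0],1],
])

```text
time: 11.4
ee_pos: [463.6, 92.8, 38.1]
orientation: [2.463, 1.9, 0.019]
ft_force: [0.3, -0.9, -0.5]
width: 85.3
gripper_force: 0.0
```

Run:
```python
from h import *
b=eyes.read_camera("wrist");s=status.sense();print(s["ee_pos"],s["joint_positions"].round(2));R=Ro.from_rotvec(s["orientation"]).as_matrix()
blk(b,(415,520),(30,160));w=cloud(b);T=(w-s["ee_pos"])@R
m=(np.abs(T[...,0])<25)&(np.abs(T[...,1])>38)&(np.abs(T[...,1])<60)&(w[...,2]>50)&(b["z_map"]>0);P=T[m];print("tips",np.percentile(P,[0,50,99],axis=0).round() if len(P) else 0)
plan([pose([463.3,93.1,40],-14.6),pose([463.3,93.1,-36],-14.6)],op=1)
save("w7.png",b["color"])
```

```text
[464.3181102   92.71310952  38.48209854] [ 0.07  0.39  1.97 -0.03  0.75  0.34]
blk 11459 [463.3  93. ] [105.9  42.1] 75.3 [15. 30. 31.] [[429.0, 47.0], [470.0, 36.0], [497.0, 139.0], [456.0, 150.0]]
tips [[ -13.  -60. -120.]
 [   7.   40.  -94.]
 [  16.   60.  -50.]]
[[0.0, -0.02, -0.03], [0.04, 0.01, 0.0], 1]
-- [463.3  93.   39.9]
[[0.0, 0.0, 0.76], [0.0, 0.0, 0.0], 1]
[[0.0, 0.0, 0.76], [0.0, 0.0, 0.0], 1]
-- [463.4  92.9 -36.1]
```

View pics/w7.png

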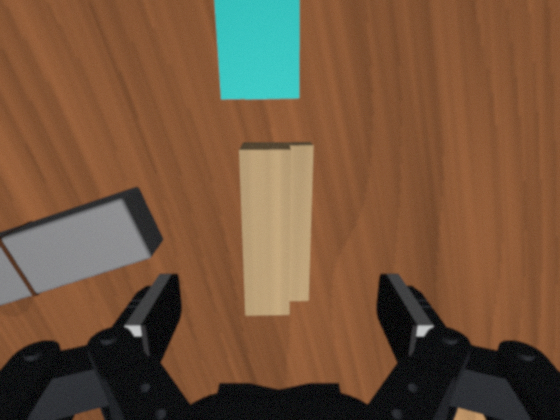

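The wrist view shows the rebate at (275,230), aligned between the open fingers at (160,290) and (400,290). The tips measure 50 mm behind the TCP when fully open. Descending and gripping.

Emit:
apply_moves([
  [[0,-0.02,0],[0.04,0.01,0],1],
  [[0,0,0.5],[0,0,0],1],
  [[0,0,0.5],[0,0,0],1],
  [[0,0,0.44],[0,0,0],1],
  [[0,0,0],[0,0,0],1],
])

```text
time: 11.95
ee_pos: [462.6, 92.5, -34.9]
orientation: [2.484, 1.922, -0.003]
ft_force: [-0.7, 0.1, -0.1]
width: 85.3
gripper_force: 0.0
```

Emit:
apply_moves([
  [[0,0,0],[0,0,0],0],
  [[0,0,0],[0,0,0],0],
  [[0,0,0],[0,0,0],0],
  [[0,0,0],[0,0,0],0],
  [[0,0,0],[0,0,0],0],
], newtons=50)

```text
time: 12.45
ee_pos: [465.0, 92.9, -31.9]
orientation: [2.484, 1.917, 0.005]
ft_force: [-1.2, 0.3, 7.1]
width: 40.4
gripper_force: 50.1
```

Run:
```python
from h import *
s=status.sense();q=s["joint_positions"]
for p in([465,93,120],[466,-346,120],[466,-346,40]): print(ik(pose(p,-12),q)[0].round(2),ik(pose(p,-12),q)[1]<1e-6)
plan([pose([465,93,125],-14.5),pose([466,-346,125],-12),pose([466,-346,40],-12)],op=0,step=45)
```

```text
[ 0.05  0.27  1.87 -0.    1.    0.26] True
[-0.76  0.41  1.64  0.    1.09 -0.55] True
[-0.76  0.51  1.71 -0.    0.92 -0.55] True
[[0.0, 0.0, -0.78], [0.0, 0.0, 0.0], 0]
[[0.0, 0.0, -0.78], [0.0, 0.0, 0.0], 0]
[[0.0, 0.0, -0.78], [0.0, 0.0, 0.0], 0]
[[0.0, 0.0, -0.78], [0.0, 0.0, 0.0], 0]
-- [464.2  93.2 124.1]
[[-0.85, 0.23, 0.0], [0.0, 0.0, -0.01], 0]
[[-0.85, 0.22, 0.0], [0.0, 0.0, -0.01], 0]
[[-0.85, 0.21, 0.0], [0.0, 0.0, -0.01], 0]
[[-0.85, 0.21, 0.0], [0.0, 0.0, -0.01], 0]
[[-0.86, 0.2, 0.0], [0.0, 0.0, -0.01], 0]
[[-0.86, 0.19, 0.0], [0.0, 0.0, -0.01], 0]
[[-0.86, 0.19, 0.0], [0.0, 0.0, -0.01], 0]
[[-0.86, 0.18, 0.0], [0.0, 0.0, -0.01], 0]
[[-0.86, 0.17, 0.0], [0.0, 0.0, -0.01], 0]
[[-0.86, 0.17, 0.0], [0.0, 0.0, -0.01], 0]
-- [ 466.5 -346.1  124.7]
[[0.0, -0.01, 0.85], [0.0, 0.0, 0.02], 0]
[[0.0, -0.01, 0.85], [0.0, 0.0, 0.02], 0]
-- [ 466.  -346.1   39.7]
```

Emit:
apply_moves([
  [[0,0,-0.4],[0,0,0],0],
  [[0,0,-0.7],[0,0,0],0],
  [[0,0,-0.7],[0,0,0],0],
  [[0,0,-0.7],[0,0,0],0],
  [[0,0,-0.65],[0,0,0],0],
])

```text
time: 12.95
ee_pos: [463.7, 93.1, 126.7]
orientation: [2.484, 1.917, 0.004]
ft_force: [0.4, -0.2, -0.9]
width: 40.6
gripper_force: 51.5
```

Emit:
apply_moves([
  [[-0.5,0.14,0],[0,0,0],0],
  [[-0.85,0.22,0],[0,0,-0.01],0],
  [[-0.85,0.21,0],[0,0,-0.01],0],
  [[-0.85,0.21,0],[0,0,-0.01],0],
  [[-0.86,0.2,0],[0,0,-0.01],0],
])

```text
time: 13.45
ee_pos: [463.3, -110.1, 125.5]
orientation: [2.453, 1.956, 0.003]
ft_force: [-0.7, 0.2, -0.4]
width: 40.8
gripper_force: 51.5
```

Emit:
apply_moves([
  [[-0.86,0.19,0],[0,0,-0.01],0],
  [[-0.86,0.19,0],[0,0,-0.01],0],
  [[-0.86,0.18,0],[0,0,-0.01],0],
  [[-0.86,0.17,0],[0,0,-0.01],0],
  [[-0.86,0.17,0],[0,0,-0.01],0],
])

```text
time: 13.95
ee_pos: [462.2, -330.0, 125.7]
orientation: [2.415, 2.004, 0.002]
ft_force: [0.6, -0.5, -0.2]
width: 40.9
gripper_force: 51.5
```

Emit:
apply_moves([
  [[-0.35,0.08,0],[0,0,0],0],
  [[0,0,0],[0,0,0],0],
])

```text
time: 14.15
ee_pos: [463.6, -349.0, 125.5]
orientation: [2.417, 1.999, 0.001]
ft_force: [-0.2, 0.7, -0.1]
width: 40.6
gripper_force: 51.5
```

Still holding it, over the bin. Lower, release and lift.

Emit:
apply_moves([
  [[0,0,0.7],[0,0,0],0],
  [[0,0,0.7],[0,0,0],0],
  [[0,0,0.3],[0,0,0],0],
  [[0,0,0],[0,0,0],0.75],
  [[0,0,0],[0,0,0],0.75],
])

```text
time: 14.65
ee_pos: [463.7, -345.1, 40.5]
orientation: [2.415, 2.005, 0.002]
ft_force: [0.1, -0.8, -0.2]
width: 64.1
gripper_force: 0.0
```

Emit:
apply_moves([
  [[0,0,0],[0,0,0],0.75],
  [[0,0,-0.7],[0,0,0],0.4],
  [[0,0,-0.7],[0,0,0],0.4],
  [[0,0,-0.7],[0,0,0],0.4],
  [[0,0,0],[0,0,0],0.4],
])

```text
time: 15.15
ee_pos: [466.9, -349.0, 151.7]
orientation: [2.407, 1.996, 0.004]
ft_force: [0.2, -0.7, 0.1]
width: 34.2
gripper_force: 0.0
```

Run:
```python
from h import *
b=eyes.read_camera("wrist");print([(np.round(d["xyz"]).tolist(),round(d["score"],2)) for d in finder.spot_point("rebate",b)])
s=status.sense();q=s["joint_positions"];print(s["ee_pos"],s["width"])
p=eyes.read_camera("top");r=blk(p,(490,620),(-190,20))
c=np.array([559,-81,0]);psi=101.2;a=np.radians(psi);h=np.array([np.sin(a),-np.cos(a),0])
for th in(18,20,22,24):
    print(th,[(ik(tp(c+np.array(dd),ps,th),q)[1]<1e-6,ik(tp(c+np.array(dd),ps,th),q)[0][3:].round(2).tolist()) for ps in(97,) for dd in(h*-50+[0,0,80],h*0+[0,0,44],h*46+[0,0,44],h*46+[0,0,12],h*46+[-40,0,12])])
```

```text
[([462.0, -338.0, 6.0], 0.86)]
[ 464.36183755 -346.81340897  147.24240306] 34.12609876737432
blk 659 [558.8 -81. ] [ 40.7 105.2] 10.7 [22. 27. 30.] [[529.0, -33.0], [549.0, -136.0], [588.0, -129.0], [569.0, -26.0]]
18 [(np.True_, [0.39, 0.44, -2.45]), (np.True_, [0.39, 0.39, -2.4]), (np.True_, [0.32, 0.43, -2.28]), (np.True_, [0.38, 0.36, -2.34]), (np.True_, [0.47, 0.31, -2.46])]
20 [(np.True_, [0.49, 0.4, -2.56]), (np.True_, [0.51, 0.34, -2.52]), (np.True_, [0.41, 0.38, -2.37]), (np.True_, [0.5, 0.31, -2.47]), (np.True_, [0.63, 0.27, -2.63])]
22 [(np.True_, [0.61, 0.36, -2.7]), (np.True_, [0.65, 0.3, -2.68]), (np.True_, [0.52, 0.34, -2.49]), (np.True_, [0.66, 0.27, -2.64]), (np.True_, [0.84, 0.24, -2.85])]
24 [(np.True_, [0.77, 0.34, -2.87]), (np.True_, [0.84, 0.28, -2.88]), (np.True_, [0.67, 0.3, -2.65]), (np.True_, [0.87, 0.24, -2.86]), (np.False_, [1.27, 0.21, 2.98])]
```

The rebate is in the bin at (462,−338). Next is the billet.

Run:
```python
from h import *
c=np.array([559,-81,0]);psi=98;a=np.radians(psi);h=np.array([np.sin(a),-np.cos(a),0]);print(h)
plan([pose([464,-347,200],-12),pose([470,-110,160],70,0),tp(c-60*h+[0,0,80],98,20)],op=.4,step=45)
```

```text
[0.99026807 0.1391731  0.        ]
[[-0.01, 0.01, -0.54], [0.0, 0.0, 0.01], 0.4]
[[-0.01, 0.01, -0.54], [0.0, 0.0, 0.01], 0.4]
-- [ 464.  -347.   199.8]
[[0.42, -0.08, 0.07], [0.0, 0.0, -0.16], 0.4]
[[0.43, -0.02, 0.07], [0.0, 0.0, -0.16], 0.4]
[[0.43, 0.03, 0.07], [0.0, 0.0, -0.16], 0.4]
[[0.42, 0.09, 0.07], [0.0, 0.0, -0.16], 0.4]
[[0.41, 0.14, 0.07], [0.0, 0.0, -0.16], 0.4]
[[0.39, 0.19, 0.07], [0.0, 0.0, -0.16], 0.4]
[[0.36, 0.24, 0.07], [0.0, 0.0, -0.16], 0.4]
[[0.33, 0.28, 0.07], [0.0, 0.0, -0.16], 0.4]
[[0.29, 0.32, 0.07], [0.0, 0.0, -0.16], 0.4]
[[0.25, 0.35, 0.07], [0.0, 0.0, -0.16], 0.4]
[[0.2, 0.38, 0.07], [0.0, 0.0, -0.16], 0.4]
-- [ 470.6 -110.1  160.7]
[[-0.12, 0.15, 0.47], [-0.02, -0.09, -0.13], 0.4]
[[-0.1, 0.13, 0.48], [-0.02, -0.09, -0.13], 0.4]
[[-0.08, 0.11, 0.49], [-0.02, -0.09, -0.13], 0.4]
[[-0.05, 0.1, 0.5], [-0.02, -0.09, -0.13], 0.4]
[[-0.03, 0.09, 0.5], [-0.02, -0.09, -0.13], 0.4]
-- [512.8 -87.3  42.8]
```

Emit:
apply_moves([
  [[0,0,-0.54],[0,0,0],0.4],
  [[0,0,-0.54],[0,0,0],0.4],
  [[0.42,-0.08,0.07],[0,0,-0.16],0.4],
  [[0.43,-0.02,0.07],[0,0,-0.16],0.4],
  [[0.43,0.03,0.07],[0,0,-0.16],0.4],
])

```text
time: 15.8
ee_pos: [462.7, -280.3, 187.1]
orientation: [1.994, 2.427, 0.001]
ft_force: [0.5, -0.2, 0.7]
width: 33.9
gripper_force: 0.0
```

Emit:
apply_moves([
  [[0.42,0.09,0.07],[0,0,-0.16],0.4],
  [[0.41,0.14,0.07],[0,0,-0.16],0.4],
  [[0.39,0.19,0.07],[0,0,-0.16],0.4],
  [[0.36,0.24,0.07],[0,0,-0.16],0.4],
  [[0.33,0.28,0.07],[0,0,-0.16],0.4],
])

```text
time: 16.3
ee_pos: [464.0, -172.0, 169.2]
orientation: [1.146, 2.925, -0.0]
ft_force: [0.7, 0.3, 0.6]
width: 34.1
gripper_force: 0.0
```

Emit:
apply_moves([
  [[0.29,0.32,0.07],[0,0,-0.16],0.4],
  [[0.25,0.35,0.07],[0,0,-0.16],0.4],
  [[0.2,0.38,0.07],[0,0,-0.16],0.4],
  [[-0.12,0.15,0.47],[-0.02,-0.09,-0.13],0.4],
  [[-0.1,0.13,0.48],[-0.02,-0.09,-0.13],0.4],
])

```text
time: 16.8
ee_pos: [483.1, -98.5, 112.2]
orientation: [0.246, 2.982, 0.004]
ft_force: [-0.0, -0.5, -1.4]
width: 34.3
gripper_force: 0.0
```

Run:
```python
from h import *
s=status.sense();print(s["ee_pos"],s["joint_positions"].round(2))
c=np.array([559,-81,0]);psi=98;a=np.radians(psi);h=np.array([np.sin(a),-np.cos(a),0])
plan([tp(c-60*h+[0,0,80],98,20),tp(c-10*h+[0,0,44],98,22)],op=.4,step=40)
```

```text
[483.13968393 -98.4955554  112.22158038] [-0.38  0.24  1.96  0.06  0.8  -1.83]
[[-0.11, 0.1, 0.49], [-0.03, -0.08, -0.13], 0.4]
[[-0.09, 0.08, 0.5], [-0.03, -0.08, -0.13], 0.4]
[[-0.07, 0.06, 0.5], [-0.03, -0.08, -0.13], 0.4]
-- [513.  -86.9  42.5]
[[-0.36, -0.01, 0.51], [0.01, -0.03, 0.0], 0.4]
[[-0.35, -0.01, 0.52], [0.01, -0.03, 0.0], 0.4]
-- [563.7 -80.1   6.5]
```

Emit:
apply_moves([
  [[-0.11,0.1,0.49],[-0.03,-0.08,-0.13],0.4],
  [[-0.09,0.08,0.5],[-0.03,-0.08,-0.13],0.4],
  [[-0.07,0.06,0.5],[-0.03,-0.08,-0.13],0.4],
  [[-0.36,0,0.5],[0.01,-0.03,0],0.4],
  [[-0.35,0,0.5],[0.01,-0.03,0],0.4],
])

```text
time: 17.3
ee_pos: [556.9, -81.3, 15.8]
orientation: [-0.129, 2.781, 0.036]
ft_force: [1.0, 0.7, 1.0]
width: 34.1
gripper_force: 0.0
```

Run:
```python
from h import *
s=status.sense();R=Ro.from_rotvec(s["orientation"]).as_matrix();print(s["ee_pos"],(s["ee_pos"]-40*R[:,2]).round(1),s["joint_positions"].round(2),np.degrees(np.arccos(-R[2,2])))
c=np.array([559,-81,0]);psi=98;a=np.radians(psi);h=np.array([np.sin(a),-np.cos(a),0])
plan([tp(c+42*h+[0,0,42],98,22),tp(c+42*h+[0,0,11],98,22)],op=.4,step=20)
```

```text
[556.86067503 -81.30446059  15.77088535] [542.9 -82.9  53.2] [-0.39  0.45  2.08  0.54  0.34 -2.55] 20.517433519299143
[[-0.26, 0.01, 0.15], [0.0, -0.01, -0.01], 0.4]
[[-0.26, 0.01, 0.16], [0.0, -0.01, -0.01], 0.4]
[[-0.26, 0.01, 0.16], [0.0, -0.01, -0.01], 0.4]
[[-0.25, 0.01, 0.16], [0.0, -0.01, -0.01], 0.4]
-- [615.7 -73.    5. ]
[[0.12, 0.0, 0.29], [-0.01, 0.0, -0.01], 0.4]
[[0.12, 0.0, 0.29], [-0.01, 0.0, -0.01], 0.4]
-- [615.6 -73.1 -26.4]
```

Emit:
apply_moves([
  [[-0.26,0.01,0.16],[0,-0.01,-0.01],0.4],
  [[-0.26,0.01,0.16],[0,-0.01,-0.01],0.4],
  [[-0.26,0.01,0.16],[0,-0.01,-0.01],0.4],
  [[-0.26,0.01,0.16],[0,-0.01,-0.01],0.4],
  [[0,0,0],[0,0,0],0.4],
])

```text
time: 17.8
ee_pos: [620.4, -73.2, 7.5]
orientation: [-0.175, 2.742, 0.027]
ft_force: [-0.1, -0.4, 0.3]
width: 34.1
gripper_force: 0.0
```

Run:
```python
from h import *
s=status.sense();R=Ro.from_rotvec(s["orientation"]).as_matrix();print(s["ee_pos"],(s["ee_pos"]-40*R[:,2]).round(1),s["joint_positions"].round(2),np.degrees(np.arccos(-R[2,2])),s["ft_force"])
p=eyes.read_camera("wrist");blk(p,(490,620),(-190,20),(20,36))
c=np.array([559,-81,0]);psi=98;a=np.radians(psi);h=np.array([np.sin(a),-np.cos(a),0])
plan([tp(c+43*h+[0,0,10],98,22)],op=.4,step=20)
plan([tp(c+43*h+[-30,0,10],98,18),tp(c+43*h+[-110,0,10],98,9)],start=tp(c+43*h+[0,0,10],98,22),op=.4,step=13)
```

```text
[620.39355293 -73.23122004   7.51453762] [605.1 -75.   44.4] [-0.34  0.51  1.99  0.55  0.33 -2.54] 22.591170131538426 [-0.14034682 -0.41924073  0.26457044]
blk 23549 [558.8 -79.4] [ 41.3 104.5] 11.4 [24. 29. 29.] [[528.0, -32.0], [549.0, -135.0], [589.0, -127.0], [569.0, -24.0]]
[[0.15, 0.0, 0.31], [-0.01, 0.01, -0.01], 0.4]
[[0.15, 0.0, 0.31], [-0.01, 0.01, -0.01], 0.4]
-- [616.8 -73.3 -27.1]
[[0.2, 0.03, -0.07], [0.0, 0.03, 0.0], 0.4]
[[0.2, 0.03, -0.07], [0.0, 0.03, 0.0], 0.4]
[[0.21, 0.03, -0.07], [0.0, 0.03, 0.0], 0.4]
-- [583.9 -73.  -28. ]
[[0.23, 0.03, -0.07], [0.0, 0.03, 0.0], 0.4]
[[0.24, 0.03, -0.07], [0.0, 0.03, 0.0], 0.4]
[[0.24, 0.03, -0.06], [0.0, 0.03, 0.0], 0.4]
[[0.24, 0.03, -0.05], [0.0, 0.03, 0.0], 0.4]
[[0.24, 0.03, -0.05], [0.0, 0.03, 0.0], 0.4]
[[0.24, 0.03, -0.04], [0.0, 0.03, 0.0], 0.4]
[[0.24, 0.03, -0.04], [0.0, 0.03, 0.0], 0.4]
-- [497.5 -74.5 -29.6]
```

Emit:
apply_moves([
  [[0.14,0,0.31],[0,0,0],0.4],
  [[0.14,0,0.31],[0,0,0],0.4],
  [[0,0,0],[0,0,0],0.4],
])

```text
time: 18.15
ee_pos: [614.6, -72.7, -28.7]
orientation: [-0.172, 2.748, 0.031]
ft_force: [-0.7, 0.5, -0.4]
width: 34.0
gripper_force: 0.0
```

Emit:
apply_moves([
  [[0.2,0.03,-0.07],[0,0.03,0],0.4],
  [[0.2,0.03,-0.07],[0,0.03,0],0.4],
  [[0.21,0.03,-0.07],[0,0.03,0],0.4],
  [[0.23,0.03,-0.07],[0,0.03,0],0.4],
  [[0,0,0],[0,0,0],0.4],
])

```text
time: 18.65
ee_pos: [570.9, -72.7, -27.9]
orientation: [-0.179, 2.84, 0.021]
ft_force: [-0.1, 0.6, -0.3]
width: 33.9
gripper_force: 0.0
```

Run:
```python
from h import *
s=status.sense();R=Ro.from_rotvec(s["orientation"]).as_matrix();print(s["ee_pos"],(s["ee_pos"]-40*R[:,2]).round(1),s["joint_positions"].round(2),np.degrees(np.arccos(-R[2,2])),s["ft_force"])
p=eyes.read_camera("wrist");blk(p,(430,620),(-190,20),(20,36))
```

```text
[570.94243101 -72.69067671 -27.8950481 ] [559.3 -74.   10.4] [-0.34  0.55  2.03  0.41  0.32 -2.41] 16.984975370590394 [-0.06050639  0.60793771 -0.25135636]
blk 30139 [524.8 -77.8] [ 49.5 105. ] 7.6 [23. 29. 29.] [[493.0, -29.0], [507.0, -133.0], [556.0, -127.0], [542.0, -23.0]]
```

Moving along. Finishing the drag, then lifting clear and turning.

Emit:
apply_moves([
  [[0.24,0.03,-0.07],[0,0.03,0],0.4],
  [[0.24,0.03,-0.06],[0,0.03,0],0.4],
  [[0.24,0.03,-0.05],[0,0.03,0],0.4],
  [[0.24,0.03,-0.05],[0,0.03,0],0.4],
  [[0.24,0.03,-0.04],[0,0.03,0],0.4],
])

```text
time: 19.2
ee_pos: [510.3, -73.4, -30.1]
orientation: [-0.185, 2.956, 0.01]
ft_force: [0.9, -0.6, 0.9]
width: 33.9
gripper_force: 0.1
```

Emit:
apply_moves([
  [[0.1,0.01,-0.02],[0,0,0],0.4],
  [[-0.1,0,0],[0,0,0],0.4],
  [[0,0,-0.8],[0,0,0],0.4],
  [[0,0,-0.8],[0,0.1,0],0.4],
  [[0,0,-0.8],[0,0.1,0],1],
])

```text
time: 19.7
ee_pos: [490.1, -74.7, 90.4]
orientation: [-0.193, 3.117, -0.005]
ft_force: [0.9, 0.6, -1.1]
width: 47.5
gripper_force: 0.0
```

Run:
```python
from h import *
p=eyes.read_camera("wrist");r=blk(p,(400,560),(-150,0),(18,36))
s=status.sense();print(s["ee_pos"]);c=np.array(r[0])
b=cv2.boxPoints(r);e=[(b[i]-b[i-1]) for i in range(4)];e=max(e,key=np.linalg.norm);a=np.degrees(np.arctan2(e[1],e[0]))%180;print("long axis",a)
for ps in(a-90,): print(ik(pose([c[0],c[1],40],ps),s["joint_positions"]))
plan([pose([c[0],c[1],45],a-90)],op=1)
```

```text
blk 8195 [461.9 -77.6] [ 40.3 105.1] 6.9 [27. 29. 30.] [[436.0, -28.0], [448.0, -132.0], [488.0, -127.0], [476.0, -23.0]]
[496.09969501 -75.83898727  97.19745566]
long axis 96.87274
(array([-3.14054731e-01,  3.91562357e-01,  1.95701363e+00, -5.34202107e-14,
        7.93016670e-01, -4.34006702e-01]), np.float64(3.316207921115465e-26))
[[0.06, 0.0, 0.09], [0.0, 0.0, 0.17], 1]
[[0.06, 0.0, 0.09], [0.0, 0.0, 0.17], 1]
[[0.06, -0.01, 0.09], [0.0, 0.0, 0.17], 1]
[[0.06, -0.02, 0.09], [0.0, 0.0, 0.17], 1]
[[0.05, -0.03, 0.09], [0.0, 0.0, 0.17], 1]
[[0.05, -0.03, 0.09], [0.0, 0.0, 0.17], 1]
[[0.04, -0.04, 0.09], [0.0, 0.0, 0.17], 1]
[[0.04, -0.04, 0.09], [0.0, 0.0, 0.17], 1]
[[0.03, -0.05, 0.09], [0.0, 0.0, 0.17], 1]
[[0.03, -0.05, 0.09], [0.0, 0.0, 0.17], 1]
[[0.02, -0.06, 0.09], [0.0, 0.0, 0.17], 1]
[[0.01, -0.06, 0.09], [0.0, 0.0, 0.17], 1]
-- [461.8 -77.7  42.3]
```

Emit:
apply_moves([
  [[0.06,0,0.08],[0,0,0.17],1],
  [[0.06,0,0.08],[0,0,0.17],1],
  [[0.06,-0.01,0.08],[0,0,0.17],1],
  [[0.06,-0.02,0.08],[0,0,0.17],1],
  [[0.05,-0.03,0.08],[0,0,0.17],1],
])

```text
time: 20.25
ee_pos: [477.9, -75.3, 68.5]
orientation: [0.843, 3.001, 0.01]
ft_force: [0.5, 0.1, -0.1]
width: 85.3
gripper_force: 0.0
```

Emit:
apply_moves([
  [[0.05,-0.03,0.08],[0,0,0.17],1],
  [[0.04,-0.04,0.08],[0,0,0.17],1],
  [[0.04,-0.04,0.08],[0,0,0.17],1],
  [[0.03,-0.05,0.08],[0,0,0.17],1],
  [[0.03,-0.05,0.08],[0,0,0.17],1],
])

```text
time: 20.75
ee_pos: [464.1, -75.8, 48.2]
orientation: [1.782, 2.562, 0.021]
ft_force: [0.2, 0.4, -0.0]
width: 85.2
gripper_force: 0.0
```

Emit:
apply_moves([
  [[0.02,-0.06,0.08],[0,0,0.17],1],
  [[0.01,-0.06,0.08],[0,0,0.17],1],
  [[0,0,0],[0,0,0],1],
])

```text
time: 21.05
ee_pos: [457.0, -75.9, 39.7]
orientation: [2.105, 2.309, 0.024]
ft_force: [-0.0, -0.0, -0.8]
width: 85.0
gripper_force: 0.0
```

Run:
```python
from h import *
p=eyes.read_camera("wrist");r=blk(p,(400,540),(-150,0),(18,36))
s=status.sense();print(s["ee_pos"],s["width"]);c=r[0]
plan([pose([c[0],c[1],40],6.9),pose([c[0],c[1],-34],6.9)],op=1)
```

```text
blk 10836 [462.6 -77.2] [ 40.6 105.5] 7.6 [27. 29. 30.] [[435.0, -28.0], [449.0, -132.0], [490.0, -127.0], [476.0, -22.0]]
[457.38950925 -75.98870564  39.95211175] 84.80951809819058
[[-0.03, 0.1, 0.0], [0.03, 0.0, -0.03], 1]
-- [462.5 -77.   40.1]
[[0.0, 0.0, 0.74], [0.0, 0.0, 0.0], 1]
[[0.0, 0.0, 0.74], [0.0, 0.0, 0.0], 1]
-- [462.5 -77.2 -33.9]
```

Emit:
apply_moves([
  [[-0.03,0.1,0],[0.03,0,-0.03],1],
  [[0,0,0.5],[0,0,0],1],
  [[0,0,0.5],[0,0,0],1],
  [[0,0,0.43],[0,0,0],1],
  [[0,0,0],[0,0,0],1],
])

```text
time: 21.6
ee_pos: [461.0, -76.9, -33.0]
orientation: [-2.083, -2.35, 0.006]
ft_force: [0.1, 0.6, 0.2]
width: 85.3
gripper_force: 0.0
```

Emit:
apply_moves([
  [[0,0,0],[0,0,0],0],
  [[0,0,0],[0,0,0],0],
  [[0,0,0],[0,0,0],0],
  [[0,0,0],[0,0,0],0],
  [[0,0,0],[0,0,0],0],
], newtons=50)

```text
time: 22.1
ee_pos: [463.2, -77.7, -30.1]
orientation: [2.084, 2.345, -0.003]
ft_force: [-0.3, 1.1, 5.2]
width: 38.7
gripper_force: 50.5
```

Emit:
apply_moves([
  [[0,0,-0.4],[0,0,0],0],
  [[0,0,-0.7],[0,0,0],0],
  [[0,0,-0.7],[0,0,0],0],
  [[0,0,-0.7],[0,0,0],0],
  [[0,0,-0.65],[0,0,0],0],
])

```text
time: 22.6
ee_pos: [462.2, -76.8, 128.6]
orientation: [2.085, 2.346, -0.004]
ft_force: [1.0, -0.7, -1.6]
width: 38.7
gripper_force: 50.5
```

Run:
```python
from h import *
s=status.sense();print(s["ee_pos"],s["width"])
plan([pose([396,-332,127],-10)],op=0,step=35)
```

```text
[462.2370256  -76.80876799 128.61111512] 38.69983815257119
[[-0.61, -0.24, 0.01], [0.0, 0.0, 0.05], 0]
[[-0.62, -0.22, 0.01], [0.0, 0.0, 0.05], 0]
[[-0.63, -0.19, 0.01], [0.0, 0.0, 0.05], 0]
[[-0.64, -0.17, 0.01], [0.0, 0.0, 0.05], 0]
[[-0.64, -0.14, 0.01], [0.0, 0.0, 0.05], 0]
[[-0.65, -0.12, 0.01], [0.0, 0.0, 0.05], 0]
[[-0.65, -0.09, 0.01], [0.0, 0.0, 0.05], 0]
[[-0.66, -0.06, 0.01], [0.0, 0.0, 0.05], 0]
-- [ 395.4 -331.6  125.6]
```

Emit:
apply_moves([
  [[-0.61,-0.24,0],[0,0,0.05],0],
  [[-0.62,-0.22,0],[0,0,0.05],0],
  [[-0.63,-0.19,0],[0,0,0.05],0],
  [[-0.64,-0.17,0],[0,0,0.05],0],
  [[-0.64,-0.14,0],[0,0,0.05],0],
])

```text
time: 23.1
ee_pos: [419.8, -237.0, 127.6]
orientation: [2.306, 2.128, -0.004]
ft_force: [0.6, -0.1, -1.0]
width: 39.1
gripper_force: 50.6
```

Emit:
apply_moves([
  [[-0.65,-0.12,0],[0,0,0.05],0],
  [[-0.65,-0.09,0],[0,0,0.05],0],
  [[-0.66,-0.06,0],[0,0,0.05],0],
  [[0,0,0],[0,0,0],0],
])

```text
time: 23.5
ee_pos: [395.2, -336.0, 128.2]
orientation: [2.428, 1.984, -0.006]
ft_force: [0.2, 0.4, -1.1]
width: 39.2
gripper_force: 50.5
```

Emit:
apply_moves([
  [[0,0,0.7],[0,0,0],0],
  [[0,0,0.6],[0,0,0],0],
  [[0,0,0],[0,0,0],0],
  [[0,0,0],[0,0,0],0.7],
  [[0,0,0],[0,0,0],0.7],
])

```text
time: 24.0
ee_pos: [396.2, -332.4, 63.8]
orientation: [2.425, 1.99, -0.004]
ft_force: [-0.0, 0.2, 0.1]
width: 59.7
gripper_force: 0.0
```

Emit:
apply_moves([
  [[0,0,0],[0,0,0],0.7],
  [[0,0,-0.8],[0,0,0],0.7],
  [[0,0,-0.8],[0,0,0],0.7],
  [[0,0,-0.8],[0,0,0],0.7],
  [[0,0,-0.8],[0,0,0],0.7],
])

```text
time: 24.5
ee_pos: [395.5, -331.3, 225.1]
orientation: [2.425, 1.99, -0.004]
ft_force: [0.9, -0.1, -0.9]
width: 60.0
gripper_force: 0.0
```

Emit:
apply_moves([
  [[0.8,0,0],[0,0,0],0.7],
  [[0.8,0,0],[0,0,0],0.7],
  [[0.8,0,0],[0,0,0],0.7],
  [[0.8,0,0],[0,0,0],0.7],
  [[0,0,0],[0,0,0],0.7],
])

```text
time: 25.0
ee_pos: [426.8, -170.1, 222.7]
orientation: [2.423, 1.996, -0.001]
ft_force: [-0.7, -0.4, 0.8]
width: 59.7
gripper_force: 0.0
```

Run:
```python
from h import *
p=eyes.read_camera("top");save("end.png",p["color"])
for o in("billet","rebate","bin","brush","tin","panel"):
    print(o,[(np.round(d["xyz"]).astype(int).tolist(),round(d["score"],2)) for d in finder.spot_point(o,p)])
s=status.sense();print(s["time"],s["ee_pos"])
```

```text
billet [([395, -332, 4], 0.86), ([335, 119, -3], 0.86)]
rebate [([459, -340, 1], 0.87), ([489, 225, 5], 0.76)]
bin [([433, -339, 0], 0.55)]
brush [([406, 361, -4], 0.73)]
tin []
panel [([657, 346, 4], 0.73)]
25.35 [ 426.61319021 -175.54263056  221.7474068 ]
```

View pics/end.png

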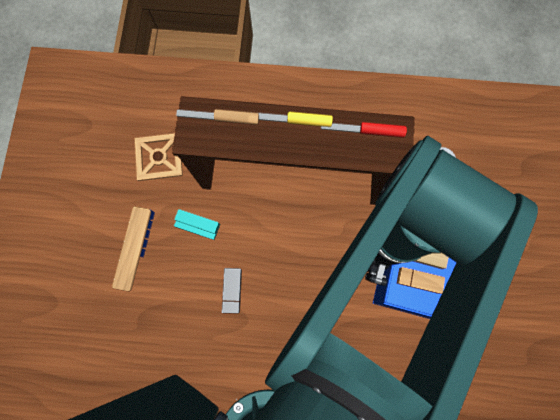

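The top view shows the billet in the bin at (421,281) and the rebate beside it at (433,260). The brush and panel are where they were, the tin is hidden by the arm but was never approached, and nothing is touching the gripper. Handing in.

```bash
python3 -c "
from cell import arm;print(arm.finish_job())"
```

```text
the job is handed in; nothing more can be done
None
```

I put both offcuts in the blue scrap bin and handed the job in at about 25 s of the 72 s allowed; the hand-in returned no verdict. The last top view shows the brush and panel in place, but the arm hid the tin, which I never went near, and no contact with the shelf was felt.

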